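# Nest the training pots and shut the drawer

### The job

Pull the drawer of the low cabinet open, then gather every square brown training pot, from the drawer and from the counter, into one upright stack nested in the heavy glazed pot on the woven mat (they fit only square to one another). Give each pot a light push so that it seats snugly and no longer just hangs by its own weight (collar about 18 to 24 mm above the rim below), but never ram it on until its walls wedge. Leave the glazed pot standing on the mat, the tea jar, marker and round pot where they are, and push the drawer fully shut at the end.

Things in the scene. Friction and masses are not known exactly. Their poses are not given: they have to be found in the camera images.
- pot_a: square brown plastic training pot, tapered, open on top; all are alike: 80 mm tall, foot 40 mm square, walls sloping out 0.15 per unit height, 5 mm thick, stiff upright collar 66 mm square over the top 20 mm, mouth 53 mm square, a springy rib low on each side, 70 to 115 g. Origin: centre of the underside; z up through the mouth, x and y square to the sides. Starts standing in the drawer.
- pot_b: square brown plastic training pot just like pot_a; may be absent. Starts standing in the drawer. Nesting, all pots: ribs first touch with the upper origin 49 mm above the lower one; own weight takes it to about 48 (not seated); a 5 to 8 N push seats it at 40 to 44, friction keeps it (gap of collar over rim below: 20 mm less than these); at 35 the walls wedge (jammed).
- pot_c: square brown plastic training pot just like pot_a; may be absent. Starts standing on the counter.
- pot_d: square brown plastic training pot just like pot_a; may be absent. Starts standing on the counter.
- cover_pot: heavy (0.9 kg) loose square glazed stoneware pot, ochre, tapered, 80 mm tall, 91 mm square over the rim, on the woven mat; its hollow is that of a training pot (mouth 53 mm square), so a training pot nests in it with the same offsets as in another training pot. Origin: centre of the underside; z up, x and y square to the sides.
- mat: round woven straw mat, fixed, 200 mm across, 12 mm thick. Origin: centre of the underside.
- cabinet: low dark wooden cabinet, fixed, 230 mm deep (x) by 280 mm wide (y) by 130 mm high, with one drawer; the drawer front is on its -x side. Origin: centre of the underside; the drawer slides out along its -x axis.
- drawer (a joint): how far the drawer is out, m: 0 shut, 0.165 fully out; about 3 N moves it. Its floor is 18 mm above the counter, tray walls 40 mm high, front board's top 119 mm above the counter, inside 193 mm long, 238 mm wide. Shut, the tray's middle lies at the cabinet's origin.
- drawer_handle (a point): middle of the drawer's level bar handle, 11 mm thick and 110 mm long (along the cabinet's y), 95 mm above the counter; its middle line stands 45 mm in front of the drawer front, so it can be pinched from above with one finger behind it.
- tea_jar: bystander: amber glass tea jar with steel lid, 68 mm across, 112 mm tall. Origin: centre of the underside.
- marker: bystander: black marker, 135 mm long along its x, 13 mm thick. Origin: middle of the underside.
- round_pot: bystander: round red stoneware pot, 90 mm across, 60 mm tall. Origin: centre of the underside.
Not all that is in view belongs to the job. Of the things that look like the mat, the largest one is meant.

How it is judged:
By the outcome, as a careful person would: the job done as asked, in the order asked, and still so for the second after the job is handed in, with the robot touching nothing.
Of pot_b, pot_c, pot_d only 2 to 3 are there at a start; the rules pass over those that are not, and their reading is None.
At some moment in a run one of cover_pot may be knocked a few centimetres aside while the robot is not near it.
Once in a run the grip may slacken for a moment while it holds something.
It also fails if it takes over 210 s, if anything falls off the work surface, if the arm or the gripper's body presses on something with over 40 N, if the wrist force passes 120 N, or if a joint passes its speed limit or range.

### The arm

A 7-joint arm with a two-finger parallel gripper is mounted at the origin on the work surface. World frame = base frame: x ahead of the robot, y to its left, z up, the work surface at z = 0. Lengths are in m, angles in rad, forces in N, time in s.
With the tool pointing down it reaches from about 0.425 to 0.825 m from the base axis. Payload 3.6 kg.
Tool frame: the origin (TCP) lies at the very end of the fingers, on their centre line; the grasp point (between the pads) lies ctrl.grip_point_offset behind it (ctrl.grip_point_offset is the distance from the TCP to the grasp point, in m); z points along the fingers, y is the line along which they close (so a half turn about z gives the same grasp; the last joint's range is limited). The gripper opens to 93 mm and grips with 3 to 60 N. Pads are 15 mm wide; open, the fingers measure 128 mm over their backs; the gripper's body (75 mm by 188 mm) begins 65 mm behind the grasp point.
Start: joints at [-1.214, 0.615, -0.013, 1.423, 0.008, 1.103, -0.04], TCP at [0.243, 0.603, 0.219] pointing down, gripper open.
Joint ranges: [-3.12, 3.12], [-0.3, 2.06], [-1.34, 1.32], [0.26, 2.42], [-1.36, 4.5], [0.01, 1.98], [-2.84, 2.84]. Speed limits (rad/s): [2.79, 2.79, 3.14, 3.14, 3.14, 3.14, 3.14].

### API

Orientations are given as a rotation vector (axis times angle).
In Python, from bench import ctrl, eyes, nets gives the robot as it stands.
- The arm moves only by the tool drive_tool, never from a script. Its argument "deltas" is a list that holds one entry, the list of rows, each a list of 5 numbers: the shift along the tool's x, y, z in cm, then the turn about the tool's z in rad, then the opening, from 0 (shut) to 1 (fully open). A call has 1 to 5 rows; each row is the pose to reach, as a shift and turn from the pose commanded when the call began, along the tool's axes at that moment; what a row does not reach only later rows make up. A row lasts 1/12 s, in which the tool goes at most 41.7 mm and 7.16 degrees, less where a joint would pass 70% of its speed; a pose out of reach is approached as far as the arm can. A call with a gripper value outside its range is refused whole. The fingers move at their own pace and stop on an object; "grip_force" is the grip in N (left out, the last holds). Time passes only in rows, so rows that repeat a pose let the fingers close. It gives the time, the measured TCP pose, the force, the opening and the grip force at its end, in the units of the state.
- ctrl.sense(): the state, without advancing time (a new reading comes with each control period).
- eyes.snapshot(name): name is "side" or "top"; returns a dict with "image" (400x640x3 uint8, red, green, blue), "K" (3x3 intrinsics, pixels), "camera_from_world" (4x4, takes a point from world to camera coordinates). Camera axes: x right, y up, looking along -z (the intrinsics and any distortion apply to the point x, -y, -z); pixel columns grow to the right and rows downward; lengths in m; the calibration is good to about 2 mm. A picture is of the moment at which its call begins. There is no depth.
- ctrl.job_done(): hands the job in; it is judged then, once.
Trained networks look in the newest picture that a camera, given by its name, has taken for a name from the list of things; names that differ only in an ending like _2 or _b are one class to them, and where a whole thing is asked for, a point or a joint stands for the part that bears it (a point fixed in the world has none). Each returns a list of dicts, best first, with "score" (0 to 1); they miss things now and then, are a little off and sometimes report something else, mostly with a low value. They report only what shows in the picture. A call takes as long as a camera call. They do not tell look-alikes from the thing itself.
- nets.find_in(camera, target): "location" ([column, row] in pixels, amid what is visible of it).
- nets.outline_of(camera, target): "mask" (400x640 bool, what is visible of it) and "location" ([column, row] in pixels, amid what is visible of it).
- nets.landmark_of(camera, target): "location" ([column, row] in pixels: a listed point, or the origin of a listed thing).
The state is a dict: "t": time; "qpos": joint angles; "joint_vel": joint speeds; "joint_efforts": joint torques, N m; "ee_pos": TCP position; "orientation": TCP orientation; "contact_force": force on the tool from outside, world axes, zero at the start; "wrist_torque": the same for the moment, N m; "width": opening from 0.0 (shut) to 1.0 (fully open); "grasp_force": force on a finger pad.
Only numpy, scipy, OpenCV 4.12 (cv2) and the standard library are available. Lean on these libraries where they do the work, as an engineer would, in place of code of your own. Each camera call takes 0.05 s, during which the arm holds its last target. There are 200 camera calls.

## Working session

There is one attempt and no reset: what is moved stays moved. The work goes in short steps, Python scripts to look and compute and a tool call to move; the robot and the scene stay as the last step left them, time stands still between calls to the robot, and variables do not carry over. Pictures are saved under pics/ and viewed, at most 14 in all, crops included, and the job is handed in when it is done.

Besides the shell and the picture viewer there is one more tool, called after ">>>" in YAML: its name, and indented under it one key for each argument. drive_tool: Moves the arm, as the interface text tells. Its arguments: {"type":"object","properties":{"deltas":{"type":"array"},"grip_force":{"type":"number"}},"required":["deltas"]}

```bash
ls; mkdir -p pics
python3 - <<'E'
from bench import ctrl, eyes, nets
import cv2, numpy as np
s=ctrl.sense(); print(s, ctrl.grip_point_offset)
for n in("top","side"):
    d=eyes.snapshot(n); cv2.imwrite(f"pics/{n}0.png",d["image"][:,:,::-1])
    print(n,d["K"].tolist(),np.round(d["camera_from_world"],4).tolist(),[k for k in d])
E
```

```text
pics
{'t': 0.0, 'qpos': array([-1.21350378,  0.61588127, -0.01265921,  1.4248843 ,  0.00812325,
        1.10338827, -0.04040544]), 'joint_vel': array([-0.00109028, -0.00132657,  0.00069426, -0.0016323 ,  0.00051741,
       -0.00131103, -0.00290275]), 'joint_efforts': array([-1.45617756e-03, -4.58936691e+01,  2.09124531e-01, -1.65742797e+01,
       -6.09526830e-02,  2.06186803e-02,  2.59321541e-04]), 'ee_pos': array([0.24306771, 0.60199533, 0.21751052]), 'orientation': array([-0.59891671, -3.08351648,  0.00388014]), 'contact_force': array([ 0.67287347, -0.53472733, -0.84866298]), 'wrist_torque': array([-0.02681468, -0.04286954, -0.00380148]), 'grasp_force': 0.0, 'width': 1.0020907823770788} 0.0188
top [[458.1424032467191, 0.0, 327.95937106718], [0.0, 458.1424032467191, 200.35145942642006], [0.0, 0.0, 1.0]] [[-0.0198, -0.9998, 0.0007, 0.0356], [0.9925, -0.0195, 0.1203, -0.4828], [-0.1203, 0.0031, 0.9927, -1.3333], [0.0, 0.0, 0.0, 1.0]] ['image', 'K', 'camera_from_world']
side [[365.6986659820446, 0.0, 317.7306299944914], [0.0, 365.6986659820446, 199.3622448984767], [0.0, 0.0, 1.0]] [[-0.5748, 0.8181, -0.02, 0.2571], [-0.6091, -0.4114, 0.6781, 0.2491], [0.5465, 0.4019, 0.7347, -1.2811], [0.0, 0.0, 0.0, 1.0]] ['image', 'K', 'camera_from_world']
```

View pics/top0.png

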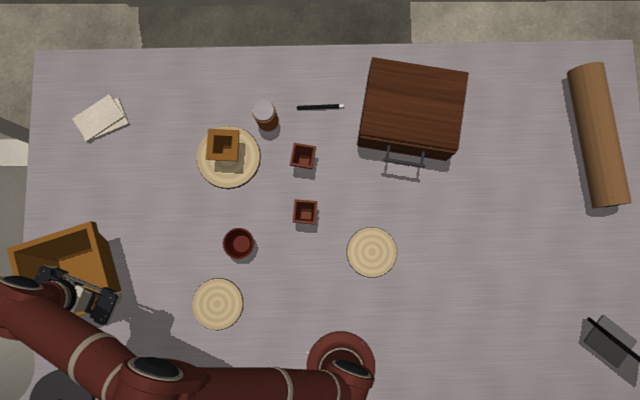

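View pics/side0.png

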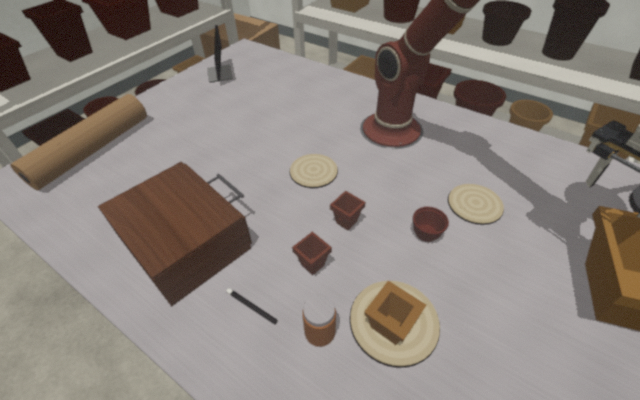

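```bash
cat > h.py <<'E'
from bench import ctrl, eyes, nets
import cv2, numpy as np
from scipy.optimize import minimize
from scipy.spatial.transform import Rotation as R
def proj(d,P):
    P=np.atleast_2d(P); T=d["camera_from_world"]; c=P@T[:3,:3].T+T[:3,3]
    c=c*[1,-1,-1]; q=c@d["K"].T; return q[:,:2]/q[:,2:]
def unproj(d,uv,z):
    T=d["camera_from_world"]; r=np.linalg.solve(d["K"],[uv[0],uv[1],1.])*[1,-1,-1]
    r=T[:3,:3].T@r; o=-T[:3,:3].T@T[:3,3]; return o+r*(z-o[2])/r[2]
def sq(w,z,l=None):
    l=l or w; return np.array([[a*w/2,b*l/2,z] for a in(-1,1) for b in(-1,1)])
POT=np.vstack([sq(.04,0),sq(.058,.06),sq(.066,.06),sq(.066,.08)])
COVER=np.vstack([sq(.067,0),sq(.091,.06),sq(.091,.08)])
CAB=np.vstack([sq(.23,0,.28),sq(.23,.13,.28)])
def place(M,x,y,a,z): return R.from_euler('z',a).apply(M)+[x,y,z]
def sil(d,P,up=4):
    m=np.zeros((400*up,640*up),np.uint8)
    cv2.fillConvexPoly(m,cv2.convexHull(np.round((proj(d,P)+.5)*up-.5).astype(np.int32)),1); 
    return m
def fit(views,M,x,y,z,a0s=(0,.4,.8,1.2)):
    """views: list of (snap,mask)"""
    up=4; ms=[(d,cv2.resize(m.astype(np.uint8),None,fx=up,fy=up,interpolation=cv2.INTER_NEAREST)) for d,m in views]
    def cost(p):
        s=0
        for d,m in ms:
            k=sil(d,place(M,p[0]/100,p[1]/100,p[2]/5,z)); s+=1-(k&m).sum()/max(1,(k|m).sum())
        return s/len(ms)
    best=min((minimize(cost,[x*100,y*100,a*5],method='Nelder-Mead',options=dict(initial_simplex=np.array([[x*100,y*100,a*5],[x*100+1,y*100,a*5],[x*100,y*100+1,a*5],[x*100,y*100,a*5+1]]),xatol=.01,fatol=1e-4)) for a in a0s),key=lambda r:r.fun)
    return best.x[0]/100,best.x[1]/100,best.x[2]/5,best.fun
def snaps(*n): return {k:eyes.snapshot(k) for k in n}
def tool(s=None):
    s=s or ctrl.sense(); M=R.from_rotvec(s["orientation"]).as_matrix()
    return s["ee_pos"],np.degrees(np.arctan2(M[1,0],M[0,0])),M
def delta(x,y,z,a=None):
    """cm shift in tool axes to reach TCP x,y,z; turn to have tool x/y square to world yaw a (mod 90deg)"""
    p,_,M=tool(); d=M.T@(np.array([x,y,z])-p)*100
    if a is None: return np.round(d,2)
    yx=np.arctan2(M[1,0],M[0,0]); e=(a-yx+np.pi/4)%(np.pi/2)-np.pi/4
    return np.round(d,2),"turn(z-down so sign flipped)",round(-e,3), "alt",round(-e+np.pi/2,3),round(-e-np.pi/2,3)
E
python3 - <<'E'
from h import *
S=snaps("top","side")
for name,M,z in(("pot_c",POT,0),("cover_pot",COVER,.012),("cabinet",CAB,0),("mat",None,0),("tea_jar",None,0)):
    D={c:nets.outline_of(c,name) for c in S}
    print(name,[[(np.round(o["location"]),round(o["score"],2),int(o["mask"].sum())) for o in D[c]] for c in S])
    if M is None: continue
    for o in D["top"]:
        if o["score"]<.3: continue
        p=unproj(S["top"],o["location"],z+M[:,2].max()*.6)
        q=proj(S["side"],p+0)[0]
        cand=[k for k in D["side"] if np.hypot(*(np.array(k["location"])-q))<25]
        v=[(S["top"],o["mask"])]+[(S["side"],k["mask"]) for k in cand[:1]]
        print(len(v),np.round(fit(v,M,p[0],p[1],z,(-.1,.3,.8,1.2) if name!="cabinet" else (-.2,.0)),4))
for c in S: print(c,[(l["location"],l["score"], unproj(S[c],l["location"],.095)) for l in nets.landmark_of(c,"drawer_handle")])
E
```

```text
pot_c [[(array([305., 212.]), 0.71, 560), (array([301., 155.]), 0.67, 550)], [(array([309., 252.]), 0.95, 1028), (array([346., 210.]), 0.65, 887)]]
2 [0.4477 0.096  1.4958 0.0666]
2 [0.611  0.0988 1.3691 0.0471]
cover_pot [[(array([219., 145.]), 0.79, 1016), (array([304., 216.]), 0.3, 498)], [(array([390., 309.]), 0.56, 2321)]]
2 [ 0.6443  0.3291 -0.0748  0.0678]
1 [0.4439 0.0888 0.9961 0.5266]
cabinet [[(array([411., 108.]), 0.8, 9173), (array([304., 211.]), 0.26, 548)], [(array([179., 228.]), 0.83, 12637)]]
2 [ 0.7446 -0.2207 -0.1826  0.0361]
mat [[(array([216., 308.]), 0.96, 2124), (array([232., 163.]), 0.86, 2144), (array([370., 252.]), 0.6, 2033)], [(array([399., 343.]), 0.68, 3776), (array([475., 201.]), 0.57, 1761), (array([314., 170.]), 0.56, 1361), (array([250., 307.]), 0.51, 379)]]
tea_jar [[(array([262., 112.]), 0.89, 599), (array([232., 166.]), 0.19, 2047)], [(array([321., 318.]), 0.87, 1450)]]
top [([402.1, 159.2], 0.87, array([ 0.58977317, -0.18806095,  0.095     ]))]
side [([228.4, 184.8], 0.87, array([ 0.58173679, -0.19319187,  0.095     ])), ([426.9, 235.1], 0.43, array([0.44264745, 0.30764314, 0.095     ]))]
```

>>> drive_tool:
  deltas:
    - [[0,0,-8,0.12,1],[0,0,-8,0.24,0.4],[0,0,-8,0.36,0.4],[0,0,-8,0.48,0.4],[0,0,-8,0.6,0.4]]

```text
t: 1.22
ee_pos: [0.2434, 0.603, 0.2998]
orientation: [-1.491, -2.764, -0.003]
contact_force: [-0.1, 0.3, 0.1]
width: 0.763
grasp_force: 0.0
```

>>> drive_tool:
  deltas:
    - [[0,0,0,0.12,0.4],[0,0,0,0.24,0.4],[0,0,0,0.36,0.4],[0,0,0,0.48,0.4],[0,0,0,0.6,0.4]]

```text
t: 1.63
ee_pos: [0.2432, 0.6027, 0.2987]
orientation: [-2.242, -2.2, 0.0]
contact_force: [0.0, 0.1, -0.4]
width: 0.423
grasp_force: 0.0
```

>>> drive_tool:
  deltas:
    - [[0,0,0,0.12,0.4],[0,0,0,0.168,0.4],[0,0,0,0.168,0.4]]

```text
t: 1.88
ee_pos: [0.2431, 0.6028, 0.2986]
orientation: [2.413, 2.011, -0.0]
contact_force: [0.3, -0.0, -0.6]
width: 0.403
grasp_force: 0.0
```

>>> drive_tool:
  deltas:
    - [[-14.4,9.6,0,0,0.4],[-14.4,9.6,0,0,0.4],[-14.4,9.6,0,0,0.4],[-14.4,9.6,0,0,0.4],[-14.4,9.6,0,0,0.4]]

```text
t: 2.3
ee_pos: [0.317, 0.4354, 0.2998]
orientation: [2.42, 1.996, -0.0]
contact_force: [1.2, -0.7, 0.8]
width: 0.401
grasp_force: 0.0
```

>>> drive_tool:
  deltas:
    - [[-14.4,9.6,0,0,0.4],[-14.4,9.6,0,0,0.4],[-14.4,9.6,0,0,0.4],[-14.4,9.6,0,0,0.4],[-14.4,9.6,0,0,0.4]]

```text
t: 2.72
ee_pos: [0.384, 0.2766, 0.2997]
orientation: [2.421, 1.995, 0.001]
contact_force: [0.3, 0.1, 0.3]
width: 0.402
grasp_force: 0.0
```

>>> drive_tool:
  deltas:
    - [[-14.4,9.6,0,0,0.4],[-14.4,9.6,0,0,0.4],[-14.4,9.6,0,0,0.4],[-14.4,9.6,0,0,0.4],[-14.4,9.6,0,0,0.4]]

```text
t: 3.13
ee_pos: [0.4515, 0.1176, 0.2997]
orientation: [2.421, 1.994, 0.0]
contact_force: [-0.0, -1.8, 0.2]
width: 0.403
grasp_force: 0.0
```

>>> drive_tool:
  deltas:
    - [[-14.4,9.6,0,0,0.4],[-14.4,9.6,0,0,0.4],[-14.4,9.6,0,0,0.4],[-14.4,9.6,0,0,0.4],[-14.4,9.6,0,0,0.4]]

```text
t: 3.55
ee_pos: [0.519, -0.0417, 0.2993]
orientation: [2.419, 1.994, -0.003]
contact_force: [-0.1, 0.3, -0.1]
width: 0.397
grasp_force: 0.0
```

>>> drive_tool:
  deltas:
    - [[-14.4,9.6,0,0,0.4],[-14.4,9.6,0,0,0.4],[-14.4,9.6,0,0,0.4],[-14.4,9.6,0,0,0.4],[-14.4,9.6,0,0,0.4]]

```text
t: 3.97
ee_pos: [0.586, -0.2004, 0.2981]
orientation: [2.418, 1.998, -0.008]
contact_force: [-0.5, 0.4, 0.3]
width: 0.401
grasp_force: 0.0
```

>>> drive_tool:
  deltas:
    - [[0.8,0,12,0,0.4],[0.8,0,12,0,0.4],[0.8,0,12,0,0.4],[0.8,0,12,0,0.4]]

```text
t: 4.3
ee_pos: [0.583, -0.1794, 0.1709]
orientation: [-2.399, -2.005, 0.011]
contact_force: [-1.1, 1.2, -0.2]
width: 0.403
grasp_force: 0.0
```

>>> drive_tool:
  deltas:
    - [[0,0,4,0,0.4],[0,0,7,0,0.4],[0,0,9,0,0.4],[0,0,10.2,0,0.4],[0,0,10.2,0,0.4]]

```text
t: 4.72
ee_pos: [0.5871, -0.1832, 0.0757]
orientation: [-2.41, -2.011, 0.002]
contact_force: [0.1, -0.1, 0.1]
width: 0.402
grasp_force: 0.0
```

>>> drive_tool:
  deltas:
    - [[0,0,0,0,0],[0,0,0,0,0],[0,0,0,0,0],[0,0,0,0,0],[0,0,0,0,0]]
  grip_force: 20

```text
t: 5.13
ee_pos: [0.5876, -0.1844, 0.0779]
orientation: [2.412, 2.011, 0.001]
contact_force: [-1.9, 0.7, 3.5]
width: 0.111
grasp_force: 20.0
```

>>> drive_tool:
  deltas:
    - [[0,-1.5,0,0,0],[0,-3.5,0,0,0],[0,-5.5,0,0,0],[0,-7.5,0,0,0],[0,-9,0,0,0]]

```text
t: 5.55
ee_pos: [0.4999, -0.1681, 0.0779]
orientation: [2.41, 2.009, 0.004]
contact_force: [1.6, 0.8, 0.0]
width: 0.106
grasp_force: 20.0
```

>>> drive_tool:
  deltas:
    - [[0,-2,0,0,0],[0,-4,0,0,0],[0,-6,0,0,0],[0,-7.3,0,0,0],[0,-7.3,0,0,0]]

```text
t: 5.97
ee_pos: [0.4276, -0.1548, 0.078]
orientation: [2.412, 2.008, 0.004]
contact_force: [-1.0, 1.1, 5.7]
width: 0.109
grasp_force: 20.0
```

>>> drive_tool:
  deltas:
    - [[0,-0.3,0,0,0],[0,-0.3,0,0,0],[0,-0.3,0,0,0.4],[0,-0.3,0,0,0.4],[0,-0.3,0,0,0.4]]

```text
t: 6.38
ee_pos: [0.4231, -0.1541, 0.0762]
orientation: [-2.411, -2.011, 0.003]
contact_force: [-0.5, -0.9, 0.1]
width: 0.278
grasp_force: 0.0
```

>>> drive_tool:
  deltas:
    - [[0,0,0,0,0.4],[0,0,-3,0,0.4],[0,0,-7,0,0.4],[0,0,-11,0,0.6],[0,0,-15,0,0.8]]

```text
t: 6.8
ee_pos: [0.4227, -0.1541, 0.2276]
orientation: [-2.412, -2.009, 0.004]
contact_force: [0.9, 0.2, -1.1]
width: 0.496
grasp_force: 0.0
```

>>> drive_tool:
  deltas:
    - [[10,-2,-5,0,1],[15,-2,-5,0,1],[19,-2,-5,0,1],[19,-2,-5,0,1],[19,-2,-5,0,1]]

```text
t: 7.22
ee_pos: [0.4379, 0.0397, 0.2769]
orientation: [-2.409, -2.014, 0.0]
contact_force: [1.3, -0.5, 0.1]
width: 0.853
grasp_force: 0.0
```

```bash
cat > look.py <<'E'
from h import *
import sys
S=snaps("top","side")
D={c:nets.outline_of(c,"pot_a") for c in S}
print([[(np.round(o["location"]).tolist(),round(o["score"],2),int(o["mask"].sum())) for o in D[c]] for c in S])
for o in D["top"]:
    if o["score"]<.3: continue
    p0=unproj(S["top"],o["location"],.05); z=.018 if p0[1]<.02 else 0
    p=unproj(S["top"],o["location"],z+.05); q=proj(S["side"],p)[0]
    cand=[k for k in D["side"] if np.hypot(*(np.array(k["location"])-q))<20]
    print(p[:2].round(3),[np.round(fit([v],POT,p[0],p[1],z),4).tolist() for v in [(S["top"],o["mask"])]+[(S["side"],k["mask"]) for k in cand[:1]]],
     np.round(fit([(S["top"],o["mask"])]+[(S["side"],k["mask"]) for k in cand[:1]],POT,p[0],p[1],z),4).tolist())
o=nets.outline_of("top","cover_pot"),nets.outline_of("side","cover_pot")
if o[0] and o[1]: print("cover",np.round(fit([(S[c],o[i][0]["mask"]) for i,c in enumerate(S)],COVER,.644,.329,.012),4))
n=sys.argv[1]
a=S["top"]["image"][100:260,250:490]; b=S["side"]["image"][90:310,130:430]
a=cv2.resize(a,None,fx=2.5,fy=2.5,interpolation=cv2.INTER_CUBIC)
cv2.imwrite(f"pics/t{n}.png",a[:,:,::-1]); cv2.imwrite(f"pics/s{n}.png",cv2.resize(b,None,fx=2.5,fy=2.5,interpolation=cv2.INTER_CUBIC)[:,:,::-1])
E
python3 look.py 1
```

```text
[[([301.0, 153.0], 0.9, 459), ([424.0, 180.0], 0.74, 561), ([382.0, 172.0], 0.58, 554), ([294.0, 221.0], 0.5, 11)], [([348.0, 211.0], 0.96, 886), ([308.0, 250.0], 0.68, 1059), ([254.0, 192.0], 0.58, 864), ([232.0, 171.0], 0.55, 714)]]
[0.624 0.103] [[0.6114, 0.0988, 1.3812, 0.1827], [0.6114, 0.0979, -0.2134, 0.036]] [0.6116, 0.0986, 1.3891, 0.1118]
[ 0.532 -0.252] [[0.5285, -0.2403, 1.2296, 0.0669], [0.5293, -0.2412, 1.1955, 0.0926]] [0.5288, -0.2407, 1.2134, 0.0828]
[ 0.559 -0.134] [[0.5521, -0.1288, -0.184, 0.0718], [0.552, -0.1291, 1.3084, 0.053]] [0.552, -0.1288, -0.2194, 0.0651]
[0.422 0.126] [[0.4226, 0.1253, 0.772, 0.9802], [0.4482, 0.0953, -0.1004, 0.0623]] [0.4481, 0.0959, 1.4811, 0.5211]
```

View pics/t1.png

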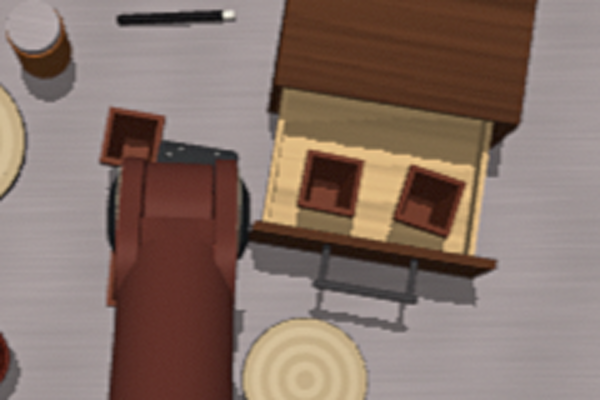

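View pics/s1.png

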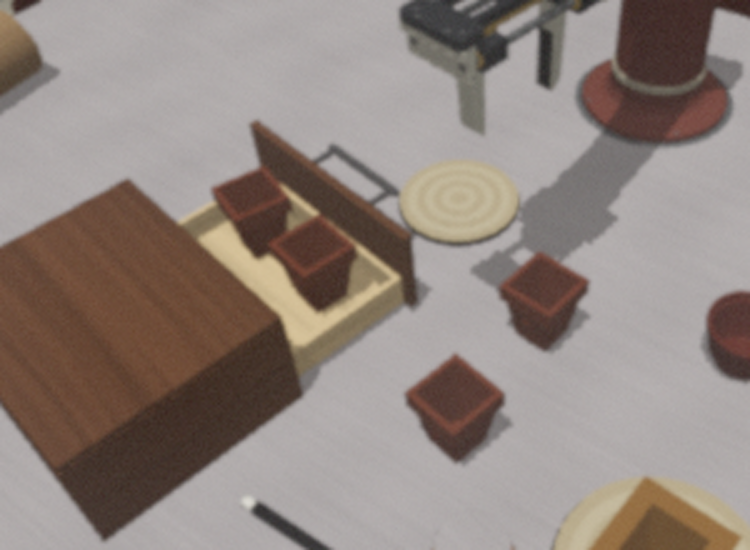

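Run:
```python
from h import *
print(ctrl.sense()["qpos"].round(2), tool()[1], delta(.552,-.129,.25,-.2))
```

```text
[-0.57  0.25  0.56  1.91 -0.15  1.02 -0.12] 79.46884965203526 (array([-13.99,  14.21,   2.62]), 'turn(z-down so sign flipped)', np.float64(0.016), 'alt', np.float64(1.587), np.float64(-1.555))
```

>>> drive_tool:
  deltas:
    - [[0,0,0,-0.12,0.9],[0,0,0,-0.24,0.9],[0,0,0,-0.36,0.9],[0,0,0,-0.48,0.9],[0,0,0,-0.6,0.9]]

```text
t: 7.93
ee_pos: [0.4381, 0.034, 0.2763]
orientation: [-1.709, -2.636, 0.002]
contact_force: [-0.4, -0.3, 0.0]
width: 0.903
grasp_force: 0.0
```

>>> drive_tool:
  deltas:
    - [[0,0,0,-0.12,0.9],[0,0,0,-0.24,0.9],[0,0,0,-0.36,0.9],[0,0,0,-0.48,0.9],[0,0,0,-0.6,0.9]]

```text
t: 8.35
ee_pos: [0.4381, 0.0339, 0.2763]
orientation: [-0.853, -3.022, 0.002]
contact_force: [0.1, 0.7, 0.4]
width: 0.899
grasp_force: 0.0
```

>>> drive_tool:
  deltas:
    - [[0,0,0,-0.12,0.9],[0,0,0,-0.24,0.9],[0,0,0,-0.355,0.9],[0,0,0,-0.355,0.9]]

```text
t: 8.68
ee_pos: [0.4382, 0.034, 0.2763]
orientation: [-0.312, -3.125, 0.001]
contact_force: [-1.0, 0.9, -0.3]
width: 0.899
grasp_force: 0.0
```

>>> drive_tool:
  deltas:
    - [[-14.5,-14.3,0,0,0.9],[-14.5,-14.3,0,0,0.9],[-14.5,-14.3,0,0,0.9],[-14.5,-14.3,0,0,0.9],[-14.5,-14.3,0,0,0.9]]

```text
t: 9.1
ee_pos: [0.5531, -0.1365, 0.2763]
orientation: [-0.32, -3.125, 0.002]
contact_force: [0.4, 0.5, 0.2]
width: 0.902
grasp_force: 0.0
```

>>> drive_tool:
  deltas:
    - [[0,0,4,0,0.9],[0,0,8,0,0.9],[0,0,10,0,0.9],[0,0,10,0,0.9],[0,0,10,0,0.9]]

```text
t: 9.52
ee_pos: [0.5519, -0.1334, 0.1759]
orientation: [-0.314, -3.123, 0.001]
contact_force: [0.3, -0.2, 0.5]
width: 0.902
grasp_force: 0.0
```

Run:
```python
from h import *
print(ctrl.sense()["qpos"].round(2), tool()[:2], delta(.552,-.129,.070,-.2))
```

```text
[ 0.01  0.55  0.29  1.73 -0.19  0.9   1.75] (array([ 0.55193778, -0.13344289,  0.17593759]), np.float64(168.50024806657783)) (array([ 0.05,  0.45, 10.59]), 'turn(z-down so sign flipped)', np.float64(-0.001), 'alt', np.float64(1.57), np.float64(-1.572))
```

>>> drive_tool:
  deltas:
    - [[0,0.45,4,0,0.9],[0,0.45,7.5,0,0.9],[0,0.45,9.5,0,0.9],[0,0.45,10.5,0,0.9],[0,0.45,10.5,0,0.9]]

```text
t: 9.93
ee_pos: [0.5538, -0.1283, 0.0715]
orientation: [-0.311, -3.126, 0.001]
contact_force: [-0.3, 0.4, 0.6]
width: 0.899
grasp_force: 0.0
```

>>> drive_tool:
  deltas:
    - [[0,0,0,0,0.5],[0,0,0,0,0.5],[0,0,0,0,0.5],[0,0,0,0,0.5],[0,0,0,0,0.5]]
  grip_force: 15

```text
t: 10.35
ee_pos: [0.5552, -0.1285, 0.0735]
orientation: [0.309, 3.122, -0.001]
contact_force: [0.3, -0.3, 6.4]
width: 0.707
grasp_force: 14.9
```

>>> drive_tool:
  deltas:
    - [[0,0,-1,0,0.5],[0,0,-3,0,0.5],[0,0,-6,0,0.5],[0,0,-10,0,0.5],[0,0,-14,0,0.5]]

```text
t: 10.77
ee_pos: [0.5525, -0.1275, 0.213]
orientation: [-0.308, -3.124, -0.0]
contact_force: [0.3, -0.2, -1.2]
width: 0.71
grasp_force: 14.9
```

Run:
```python
from h import *
S=snaps("top","side")
o=nets.outline_of("top","cover_pot"),nets.outline_of("side","cover_pot")
f=fit([(S[c],o[i][0]["mask"]) for i,c in enumerate(S)],COVER,.644,.329,.012)
print("cover",np.round(f,4),[np.round(fit([(S[c],o[i][0]["mask"])],COVER,.644,.329,.012),4) for i,c in enumerate(S)])
for c in S: print(c,[(l["location"],round(l["score"],2),unproj(S[c],l["location"],.012).round(4)) for l in nets.landmark_of(c,"cover_pot")])
print(tool()[:2],delta(f[0],f[1],.25,f[2]),ctrl.sense()["width"])
cv2.imwrite("pics/c1.png",np.vstack([cv2.resize(S["top"]["image"][110:200,180:280],(500,450),interpolation=2)]) [:,:,::-1])
```

```text
cover [ 0.6445  0.3288 -0.0719  0.0789] [array([0.6447, 0.3298, 1.4936, 0.0688]), array([0.6434, 0.3274, 1.4856, 0.0786])]
top [([225.8, 151.2], 0.68, array([0.6426, 0.3347, 0.012 ]))]
side [([387.5, 319.9], 0.95, array([0.6373, 0.3193, 0.012 ]))]
(array([ 0.5524835 , -0.12725993,  0.21053746]), np.float64(168.73873777338582)) (array([-0.1 , 46.53, -3.93]), 'turn(z-down so sign flipped)', np.float64(-0.125), 'alt', np.float64(1.446), np.float64(-1.695)) 0.7061798716881686
```

View pics/c1.png

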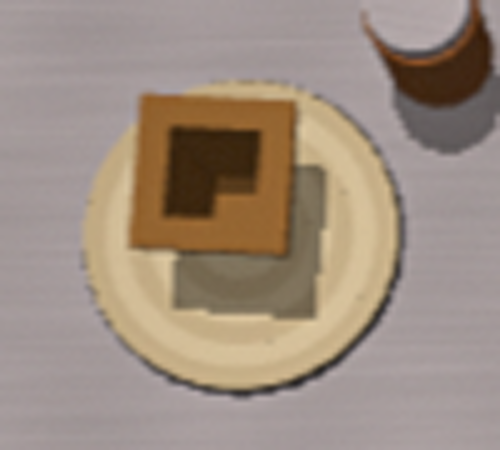

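>>> drive_tool:
  deltas:
    - [[0,3,0,0,0.5],[0,7,0,0,0.5],[0,11,0,0,0.5],[0,15,0,0,0.5],[0,18,0,0,0.5]]

```text
t: 11.48
ee_pos: [0.5878, 0.0533, 0.2093]
orientation: [-0.303, -3.122, -0.002]
contact_force: [0.9, 0.2, -0.8]
width: 0.706
grasp_force: 14.9
```

>>> drive_tool:
  deltas:
    - [[0,4,0,0,0.5],[0,8,0,0,0.5],[0,12,0,0,0.5],[0,15,0,0,0.5],[0,17,0,0,0.5]]

```text
t: 11.9
ee_pos: [0.6203, 0.2208, 0.2086]
orientation: [-0.299, -3.122, -0.001]
contact_force: [-0.2, 0.2, -1.0]
width: 0.71
grasp_force: 14.9
```

>>> drive_tool:
  deltas:
    - [[0,3,0,-0.04,0.5],[0,6,0,-0.08,0.5],[0,9,0,-0.125,0.5],[-0.1,11.5,0,-0.125,0.5],[-0.1,11.5,0,-0.125,0.5]]

```text
t: 12.32
ee_pos: [0.6428, 0.3361, 0.2075]
orientation: [-0.099, -3.134, -0.006]
contact_force: [-0.8, 1.2, -0.9]
width: 0.707
grasp_force: 14.9
```

```bash
cat > hand.py <<'E'
from h import *
import sys
S=snaps("top","side"); p,yaw,M=tool(); print("tcp",p.round(4),round(yaw,2),"w",round(ctrl.sense()["width"],3))
for c in S:
    for o in nets.outline_of(c,"pot_a"):
        q=proj(S[c],p)[0]
        if np.hypot(*(o["location"]-q))<30:
            print(c,np.round(o["location"]),round(o["score"],2),"mask",int(o["mask"].sum()),"sil",int(sil(S[c],place(POT,p[0],p[1],np.radians(yaw),p[2]-.055)).sum()/16))
    for o in nets.landmark_of(c,"pot_a"): 
        if np.hypot(*(o["location"]-proj(S[c],p)[0]))<40: print(c,"lm",np.round(o["location"],1),round(o["score"],2),"pred",proj(S[c],p-[0,0,.055])[0].round(1))
im=[]
for c in S:
    q=proj(S[c],p)[0].astype(int); s=S[c]["image"].copy(); u,v=max(q[0]-50,0),max(q[1]-45,0)
    big=cv2.resize(s[v:v+100,u:u+100],(400*1,400),interpolation=2)
    for P,col in ((sq(.04,0),(0,255,0)),(sq(.066,.08),(255,255,0)),(sq(.066,.06),(0,255,255))):
        uv=(proj(S[c],place(P[[0,1,3,2]],p[0],p[1],np.radians(yaw),p[2]-.055))-[u,v]+.5)*4-.5
        cv2.polylines(big,[np.round(uv).astype(np.int32)],True,col,1)
    im.append(big)
cv2.imwrite(f"pics/{sys.argv[1]}.png",np.hstack(im)[:,:,::-1])
E
python3 hand.py g1
```

```text
tcp [0.6441 0.3287 0.2084] 176.01 w 0.71
top [216. 144.] 0.43 mask 131 sil 766
top lm [213.8 140.6] 0.61 pred [216.6 138.9]
side [402. 277.] 0.89 mask 1443 sil 1912
side lm [402.2 291.8] 0.6 pred [399.3 292.6]
```

View pics/g1.png

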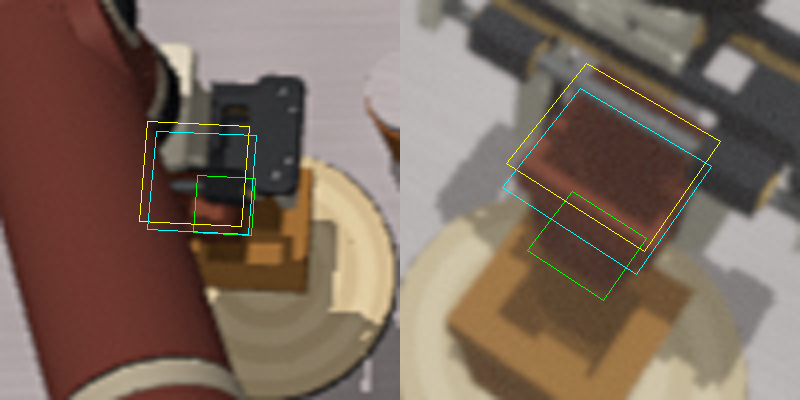

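Run:
```python
from h import *
S=snaps("side")["side"]; p,yaw,M=tool(); q=proj(S,p)[0]; u,v=(q-[35,30]).astype(int)
b=cv2.resize(S["image"][v:v+72,u:u+72],(576,576),interpolation=2)
b=np.clip(b.astype(float)*1.6,0,255).astype(np.uint8)
for dx,col in((0,(0,255,0)),):
  for w,z in((.04,0),(.066,.06),(.066,.08)):
    for k in (proj(S,place(sq(w,z),p[0],p[1],np.radians(yaw),p[2]-.055))-[u,v]+.5)*8: cv2.circle(b,tuple(int(t) for t in k),3,col,1)
cv2.imwrite("pics/g2.png",b[:,:,::-1])
```

```text
(no output)
```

View pics/g2.png

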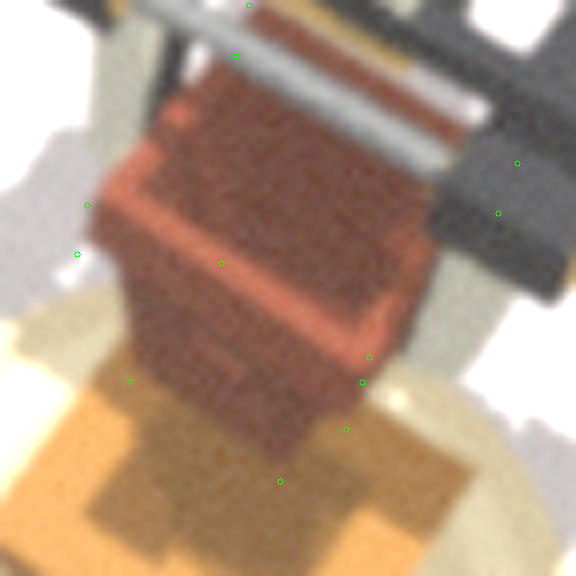

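>>> drive_tool:
  deltas:
    - [[-0.25,0,2,0,0.5],[-0.25,0,4,0,0.5],[-0.25,0,5.5,0,0.5],[-0.25,0,6.5,0,0.5],[-0.25,0,7,0,0.5]]

```text
t: 13.08
ee_pos: [0.6475, 0.3266, 0.1401]
orientation: [-0.114, -3.137, 0.002]
contact_force: [-0.8, -0.7, -0.8]
width: 0.71
grasp_force: 14.9
```

>>> drive_tool:
  deltas:
    - [[0,0,0.3,0,0.5],[0,0,0.6,0,0.5],[0,0,0.9,0,0.5],[0,0,1.2,0,0.5],[0,0,1.2,0,0.5]]

```text
t: 13.5
ee_pos: [0.648, 0.3278, 0.1295]
orientation: [-0.113, -3.139, 0.0]
contact_force: [-0.9, -0.5, -1.0]
width: 0.71
grasp_force: 14.9
```

>>> drive_tool:
  deltas:
    - [[0,0,0.1,0,0.5],[0,0,0.2,0,0.5],[0,0,0.3,0,0.5],[0,0,0.3,0,0.5],[0,0,0.3,0,0.5]]

```text
t: 13.92
ee_pos: [0.6481, 0.3278, 0.1266]
orientation: [-0.113, -3.14, -0.0]
contact_force: [0.6, 0.2, -1.5]
width: 0.709
grasp_force: 14.9
```

>>> drive_tool:
  deltas:
    - [[0,0,0.1,0,0.5],[0,0,0.2,0,0.5],[0,0,0.3,0,0.5],[0,0,0.4,0,0.5],[0,0,0.4,0,0.5]]

```text
t: 14.33
ee_pos: [0.648, 0.3282, 0.1225]
orientation: [-0.112, -3.14, -0.001]
contact_force: [-0.1, 0.5, -0.9]
width: 0.712
grasp_force: 14.9
```

>>> drive_tool:
  deltas:
    - [[0,0,0.1,0,0.5],[0,0,0.2,0,0.5],[0,0,0.3,0,0.5],[0,0,0.3,0,0.5]]

```text
t: 14.67
ee_pos: [0.648, 0.3284, 0.1196]
orientation: [-0.112, -3.139, -0.001]
contact_force: [-0.0, 1.1, -0.8]
width: 0.712
grasp_force: 14.9
```

>>> drive_tool:
  deltas:
    - [[0,0,0.1,0,0.5],[0,0,0.2,0,0.5],[0,0,0.2,0,0.5],[0,0,0.2,0,0.5]]

```text
t: 15.0
ee_pos: [0.6479, 0.3285, 0.1177]
orientation: [-0.112, -3.139, -0.001]
contact_force: [0.2, 1.7, 0.7]
width: 0.708
grasp_force: 14.9
```

>>> drive_tool:
  deltas:
    - [[0,0,0.1,0,0.5],[0,0,0.2,0,0.5],[0,0,0.2,0,0.5],[0,0,0.2,0,0.5]]

```text
t: 15.33
ee_pos: [0.6479, 0.3285, 0.1158]
orientation: [-0.112, -3.139, -0.002]
contact_force: [-1.5, 3.4, 1.4]
width: 0.71
grasp_force: 14.9
```

>>> drive_tool:
  deltas:
    - [[0,0,0.1,0,0.5],[0,0,0.2,0,0.5],[0,0,0.2,0,0.5],[0,0,0.2,0,0.5]]

```text
t: 15.67
ee_pos: [0.6481, 0.3285, 0.114]
orientation: [0.112, 3.139, 0.002]
contact_force: [-1.0, 4.2, 4.2]
width: 0.709
grasp_force: 14.9
```

>>> drive_tool:
  deltas:
    - [[0,0.1,0,0,0.5],[0,0.1,0,0,0.5],[0,0.1,0,0,0.5]]

```text
t: 15.92
ee_pos: [0.6482, 0.3287, 0.1139]
orientation: [-0.113, -3.139, 0.0]
contact_force: [-1.8, 2.6, 4.5]
width: 0.706
grasp_force: 14.9
```

>>> drive_tool:
  deltas:
    - [[0,0,0.1,0,0.5],[0,0,0.15,0,0.5],[0,0,0.15,0,0.5],[0,0,0.15,0,0.5]]

```text
t: 16.25
ee_pos: [0.6483, 0.3287, 0.1126]
orientation: [0.113, 3.139, 0.0]
contact_force: [-2.6, 1.7, 5.4]
width: 0.709
grasp_force: 14.9
```

>>> drive_tool:
  deltas:
    - [[0.1,0.05,0.1,0,0.5],[0.1,0.05,0.1,0,0.5],[0.1,0.05,0.1,0,0.5]]

```text
t: 16.5
ee_pos: [0.648, 0.3289, 0.1119]
orientation: [0.113, 3.138, -0.001]
contact_force: [-0.9, 2.6, 6.3]
width: 0.712
grasp_force: 14.9
```

>>> drive_tool:
  deltas:
    - [[0,0,0,0,0.9],[0,0,0,0,0.9],[0,0,0,0,0.9],[0,0,-2,0,0.9],[0,0,-5,0,0.9]]

```text
t: 16.92
ee_pos: [0.645, 0.3267, 0.1565]
orientation: [-0.114, -3.131, 0.011]
contact_force: [-0.5, -0.0, 0.4]
width: 0.899
grasp_force: 0.0
```

>>> drive_tool:
  deltas:
    - [[0,-2,-3,0,0.9],[0,-5,-5,0,0.9],[0,-9,-5,0,0.9],[0,-13,-5,0,0.9],[0,-16,-5,0,0.9]]

```text
t: 17.33
ee_pos: [0.6357, 0.1638, 0.2112]
orientation: [0.119, 3.139, -0.007]
contact_force: [-0.3, -0.9, 0.4]
width: 0.901
grasp_force: 0.0
```

>>> drive_tool:
  deltas:
    - [[0,-3,0,0,0.9],[0,-6,0,0,0.9],[0,-7,0,0,0.9],[0,-7,0,0,0.9]]

```text
t: 17.67
ee_pos: [0.6308, 0.0946, 0.211]
orientation: [-0.124, -3.139, 0.006]
contact_force: [1.0, 0.2, -0.5]
width: 0.901
grasp_force: 0.0
```

```bash
cat > nxt.py <<'E'
from h import *
import sys
x,y,z,a=map(float,sys.argv[1:5]); print(ctrl.sense()["qpos"].round(2), tool()[:2], delta(x,y,z,a))
if len(sys.argv)>5:
    S=snaps("top","side"); im=[]
    for c in S:
        q=proj(S[c],[.645,.329,.1])[0].astype(int); im.append(cv2.resize(S[c]["image"][q[1]-25:q[1]+25,q[0]-25:q[0]+25],(400,400),interpolation=2))
    for c in S:
        for n in("cover_pot","pot_a"):
            for o in nets.outline_of(c,n):
                if np.hypot(*(o["location"]-proj(S[c],[.645,.329,.12])[0]))<35: print(c,n,o["location"],o["score"],int(o["mask"].sum()),unproj(S[c],o["location"],.12).round(3))
    cv2.imwrite(f"pics/{sys.argv[5]}.png",np.clip(np.hstack(im)*1.4,0,255).astype(np.uint8)[:,:,::-1])
E
python3 nxt.py .6115 .0983 .054 -.195 n1
```

```text
[-0.33  0.61  0.25  1.48 -0.16  1.07  1.45] (array([0.63076815, 0.09456597, 0.21100864]), np.float64(175.45805276587137)) (array([ 1.95,  0.28, 15.7 ]), 'turn(z-down so sign flipped)', np.float64(0.116), 'alt', np.float64(1.687), np.float64(-1.455))
top cover_pot [232.7, 154.7] 0.65 381 [0.607 0.291 0.12 ]
top pot_a [222.3, 140.7] 0.92 612 [0.648 0.321 0.12 ]
side pot_a [396.2, 301.6] 0.94 1358 [0.646 0.328 0.12 ]
```

View pics/n1.png

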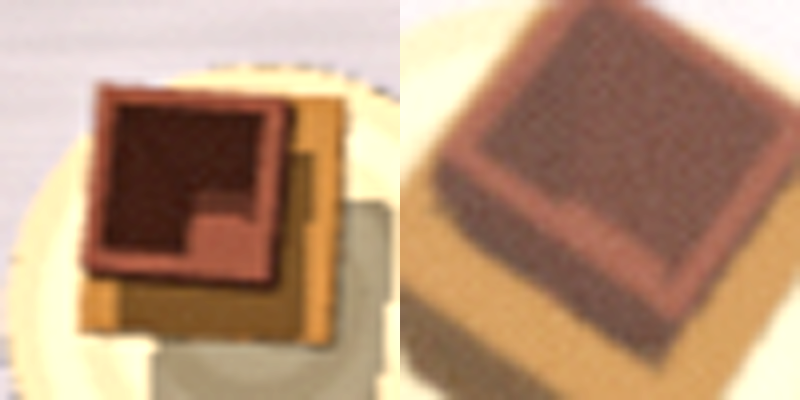

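>>> drive_tool:
  deltas:
    - [[1.95,0.3,4,0.116,0.9],[1.95,0.3,7,0.116,0.9],[1.95,0.3,9,0.116,0.9],[1.95,0.3,9,0.116,0.9]]

```text
t: 18.3
ee_pos: [0.6076, 0.1061, 0.1163]
orientation: [-0.289, -3.118, 0.003]
contact_force: [0.3, -0.7, 0.3]
width: 0.899
grasp_force: 0.0
```

>>> drive_tool:
  deltas:
    - [[0,0,3,0,0.9],[0,0,5,0,0.9],[0,0,6.3,0,0.9],[0,0,6.8,0,0.9],[0,0,6.8,0,0.9]]

```text
t: 18.72
ee_pos: [0.6117, 0.1051, 0.053]
orientation: [-0.293, -3.127, -0.0]
contact_force: [-1.0, 0.6, 0.1]
width: 0.902
grasp_force: 0.0
```

>>> drive_tool:
  deltas:
    - [[0,0,0,0,0.5],[0,0,0,0,0.5],[0,0,0,0,0.5],[0,0,0,0,0.5],[0,0,0,0,0.5]]

```text
t: 19.13
ee_pos: [0.6126, 0.104, 0.0546]
orientation: [0.295, 3.125, 0.0]
contact_force: [0.3, 0.2, 4.1]
width: 0.719
grasp_force: 15.0
```

>>> drive_tool:
  deltas:
    - [[0,0,0,0,0.5],[0,0,-1,0,0.5],[0,0,-4,0,0.5],[0,0,-8,0,0.5],[0,0,-12,0,0.5]]

```text
t: 19.55
ee_pos: [0.61, 0.1047, 0.1735]
orientation: [-0.294, -3.124, 0.001]
contact_force: [1.1, -0.3, -0.3]
width: 0.72
grasp_force: 15.0
```

>>> drive_tool:
  deltas:
    - [[0,0,-4,0,0.5],[0,0,-8,0,0.5],[0,0,-8,0,0.5]]

```text
t: 19.8
ee_pos: [0.6158, 0.1049, 0.2627]
orientation: [0.292, 3.112, 0.008]
contact_force: [1.4, -1.0, 0.1]
width: 0.72
grasp_force: 15.0
```

```bash
cat > stk.py <<'E'
from h import *
import sys
zb=float(sys.argv[1]); S=snaps("top","side"); L=[]
for c in S:
    for o in nets.outline_of(c,"pot_a"):
        if np.hypot(*(o["location"]-proj(S[c],[.645,.329,zb+.06])[0]))<30: L.append((S[c],o["mask"])); break
C=np.vstack([POT[8:]]+[sq(.052,.035)])
for v in [[l] for l in L]+[L]: print(np.round(fit(v,C,.645,.329,zb,(-.07,.2)),4))
s=ctrl.sense(); print(s["qpos"].round(2),tool(s)[:2],"w",s["width"]); print(delta(*map(float,sys.argv[2:])))
E
python3 stk.py .055 .646 .329 .21 -.072
```

```text
[ 0.6444  0.3295 -0.0802  0.0626]
[ 0.6449  0.3284 -0.0844  0.0383]
[ 0.6448  0.3289 -0.0818  0.0548]
[-0.38  0.55  0.29  1.47 -0.17  1.14  1.33] (array([0.61005388, 0.10470301, 0.2516236 ]), np.float64(169.26647121008213)) w 0.7131058284683787
(array([ 0.63, 22.71,  4.15]), 'turn(z-down so sign flipped)', np.float64(-0.115), 'alt', np.float64(1.455), np.float64(-1.686))
```

>>> drive_tool:
  deltas:
    - [[0,3,0,0,0.5],[0,7,0,0,0.5],[0,10,0,0,0.5],[0,13,0,0,0.5],[0,14,0,0,0.5]]

```text
t: 20.42
ee_pos: [0.6354, 0.2491, 0.2493]
orientation: [-0.282, -3.122, -0.004]
contact_force: [-0.7, 0.7, -0.8]
width: 0.718
grasp_force: 15.0
```

>>> drive_tool:
  deltas:
    - [[0.2,3,0,-0.05,0.5],[0.6,6,0,-0.108,0.5],[0.6,8,0,-0.108,0.5],[0.6,8.7,0,-0.108,0.5],[0.6,8.7,0,-0.108,0.5]]

```text
t: 20.83
ee_pos: [0.6467, 0.33, 0.2503]
orientation: [-0.121, -3.135, 0.002]
contact_force: [-0.3, 0.2, -0.9]
width: 0.711
grasp_force: 15.0
```

>>> drive_tool:
  deltas:
    - [[0,0,1,0,0.5],[0,0,2,0,0.5],[0,0,3,0,0.5],[0,0,4,0,0.5],[0,0,4,0,0.5]]

```text
t: 21.25
ee_pos: [0.6464, 0.3266, 0.2095]
orientation: [-0.128, -3.133, 0.005]
contact_force: [-1.0, 0.1, -2.1]
width: 0.718
grasp_force: 15.0
```

```bash
python3 nxt.py .646 .329 .165 -.08; python3 hand.py g3
```

```text
[-0.61  0.76  0.24  1.17 -0.18  1.23  1.12] (array([0.6464293 , 0.32662052, 0.20954066]), np.float64(175.3356224971653)) (array([0.04, 0.25, 4.45]), 'turn(z-down so sign flipped)', np.float64(-0.001), 'alt', np.float64(1.569), np.float64(-1.572))
tcp [0.6477 0.3278 0.2123] 175.39 w 0.715
top [226. 149.] 0.62 mask 209 sil 769
top [218. 141.] 0.48 mask 117 sil 769
top lm [223.6 147.9] 0.75 pred [216.6 137.3]
top lm [220.4 138.1] 0.53 pred [216.6 137.3]
side [399. 279.] 0.74 mask 1656 sil 1939
side lm [394.9 290.8] 0.72 pred [398.4 292.7]
```

View pics/g3.png

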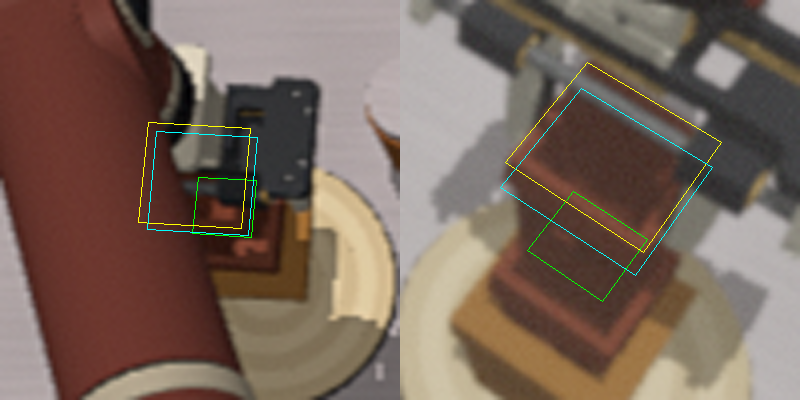

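>>> drive_tool:
  deltas:
    - [[0.1,0.1,1,0,0.5],[0.1,0.1,2,0,0.5],[0.1,0.1,3,0,0.5],[0.1,0.1,3.5,0,0.5],[0.1,0.1,3.5,0,0.5]]

```text
t: 21.97
ee_pos: [0.6469, 0.3282, 0.1769]
orientation: [-0.127, -3.138, 0.004]
contact_force: [-0.1, 0.2, -0.5]
width: 0.718
grasp_force: 15.0
```

>>> drive_tool:
  deltas:
    - [[0,0,0.3,0,0.5],[0,0,0.6,0,0.5],[0,0,0.9,0,0.5],[0,0,0.9,0,0.5],[0,0,0.9,0,0.5]]

```text
t: 22.38
ee_pos: [0.6467, 0.33, 0.1687]
orientation: [-0.125, -3.138, -0.001]
contact_force: [0.4, 0.5, -0.2]
width: 0.715
grasp_force: 15.0
```

>>> drive_tool:
  deltas:
    - [[0,0,0.1,0,0.5],[0,0,0.2,0,0.5],[0,0,0.3,0,0.5],[0,0,0.3,0,0.5],[0,0,0.3,0,0.5]]

```text
t: 22.8
ee_pos: [0.647, 0.3301, 0.1663]
orientation: [0.125, 3.139, 0.001]
contact_force: [-0.3, 0.3, -0.6]
width: 0.716
grasp_force: 15.0
```

>>> drive_tool:
  deltas:
    - [[0,0,0.1,0,0.5],[0,0,0.2,0,0.5],[0,0,0.2,0,0.5],[0,0,0.2,0,0.5]]

```text
t: 23.13
ee_pos: [0.647, 0.3301, 0.1643]
orientation: [0.125, 3.139, 0.001]
contact_force: [-1.8, 1.1, 1.7]
width: 0.713
grasp_force: 15.0
```

>>> drive_tool:
  deltas:
    - [[0,0,0.1,0,0.5],[0,0,0.2,0,0.5],[0,0,0.2,0,0.5],[0,0,0.2,0,0.5]]

```text
t: 23.47
ee_pos: [0.647, 0.3301, 0.1623]
orientation: [-0.125, -3.139, -0.001]
contact_force: [-0.9, 1.7, 1.8]
width: 0.714
grasp_force: 15.0
```

>>> drive_tool:
  deltas:
    - [[0,0.05,0.1,0,0.5],[0,0.05,0.2,0,0.5],[0,0.05,0.2,0,0.5],[0,0.05,0.2,0,0.5]]

```text
t: 23.8
ee_pos: [0.6472, 0.3303, 0.1604]
orientation: [0.125, 3.139, 0.001]
contact_force: [-1.8, 1.8, 3.4]
width: 0.714
grasp_force: 15.0
```

>>> drive_tool:
  deltas:
    - [[0,0.05,0.1,0,0.5],[0,0.05,0.2,0,0.5],[0,0.05,0.2,0,0.5],[0,0.05,0.2,0,0.5]]

```text
t: 24.13
ee_pos: [0.6473, 0.3305, 0.1587]
orientation: [0.125, 3.139, 0.0]
contact_force: [-2.0, 1.5, 4.6]
width: 0.718
grasp_force: 15.0
```

>>> drive_tool:
  deltas:
    - [[0.1,0,0.1,0,0.5],[0.1,0,0.15,0,0.5],[0.1,0,0.15,0,0.5],[0.1,0,0.15,0,0.5]]

```text
t: 24.47
ee_pos: [0.6469, 0.3307, 0.1578]
orientation: [0.125, 3.137, 0.001]
contact_force: [-2.0, 2.4, 5.5]
width: 0.717
grasp_force: 15.0
```

>>> drive_tool:
  deltas:
    - [[0,0,0.05,0,0.5],[0,0,0.05,0,0.5],[0,0,0.05,0,0.5],[0,0,0.05,0,0.5]]

```text
t: 24.8
ee_pos: [0.647, 0.3307, 0.1576]
orientation: [0.125, 3.137, 0.002]
contact_force: [-1.5, 1.6, 7.2]
width: 0.721
grasp_force: 15.0
```

>>> drive_tool:
  deltas:
    - [[0,0,0,0,0.9],[0,0,0,0,0.9],[0,0,0,0,0.9],[0,0,-2,0,0.9],[0,0,-5,0,0.9]]

```text
t: 25.22
ee_pos: [0.6439, 0.3285, 0.2014]
orientation: [-0.127, -3.13, 0.01]
contact_force: [0.2, 1.0, 0.9]
width: 0.898
grasp_force: 0.0
```

>>> drive_tool:
  deltas:
    - [[0,-2,-3,0,0.9],[0,-5,-4,0,0.9],[0,-9,-4,0,0.9],[0,-13,-4,0,0.9],[0,-16,-4,0,0.9]]

```text
t: 25.63
ee_pos: [0.6332, 0.1655, 0.2459]
orientation: [-0.131, -3.139, 0.007]
contact_force: [-0.6, -1.1, -0.3]
width: 0.901
grasp_force: 0.0
```

>>> drive_tool:
  deltas:
    - [[0,-3,0,0,0.9],[0,-6,0,0,0.9],[0,-7,0,0,0.9],[0,-7,0,0,0.9]]

```text
t: 25.97
ee_pos: [0.6278, 0.0963, 0.246]
orientation: [-0.137, -3.138, 0.005]
contact_force: [-0.1, 0.4, -0.4]
width: 0.899
grasp_force: 0.0
```

```bash
cat > zfit.py <<'E'
from h import *
import sys
S=snaps("top","side"); im=[]
for c in S:
    q=proj(S[c],[.645,.329,.12])[0].astype(int); im.append(cv2.resize(S[c]["image"][q[1]-28:q[1]+28,q[0]-28:q[0]+28],(560,560),interpolation=2))
cv2.imwrite(f"pics/{sys.argv[1]}.png",np.clip(im[1]*1.4,0,255).astype(np.uint8)[:,:,::-1])
L={}
for c in S:
    for o in nets.outline_of(c,"pot_a"):
        print(c,np.round(o["location"]),round(o["score"],2),int(o["mask"].sum()))
q=proj(S["side"],[.645,.329,.12])[0]
# model: rim edges of collar per pot & stack origin (x,y,yaw) ; print predicted side rows for offsets
for z in (.055,.095,.097,.099,.101,.103): print(z,(((proj(S["side"],place(POT[8:],.645,.329,-.08,z))-(q.astype(int)-28))+.5)*10).round().astype(int).tolist())
E
python3 zfit.py z1;python3 nxt.py .448 .0957 .054 -.09
```

```text
top [420. 177.] 0.83 555
top [216. 139.] 0.78 665
top [224. 150.] 0.7 149
side [232. 174.] 0.89 782
side [398. 289.] 0.81 1516
side [349. 208.] 0.65 878
side [257. 196.] 0.64 3709
side [387. 311.] 0.58 358
0.055 [[235, 90], [525, 279], [53, 325], [349, 533], [248, 39], [544, 229], [62, 276], [366, 486]]
0.095 [[261, -15], [565, 178], [72, 225], [383, 438], [275, -71], [586, 123], [82, 171], [401, 387]]
0.097 [[262, -20], [567, 172], [73, 219], [385, 433], [276, -76], [588, 118], [84, 166], [403, 382]]
0.099 [[264, -26], [569, 167], [74, 214], [387, 428], [278, -82], [590, 112], [85, 160], [405, 376]]
0.101 [[265, -31], [571, 162], [75, 209], [388, 423], [279, -88], [592, 107], [86, 155], [407, 371]]
0.103 [[266, -37], [573, 156], [76, 203], [390, 418], [280, -94], [594, 101], [87, 149], [409, 366]]
[-0.34  0.58  0.25  1.43 -0.15  1.15  1.43] (array([0.62773714, 0.1048349 , 0.24559706]), np.float64(175.67402039877285)) (array([17.84, -2.3 , 19.17]), 'turn(z-down so sign flipped)', np.float64(0.014), 'alt', np.float64(1.585), np.float64(-1.556))
```

View pics/z1.png

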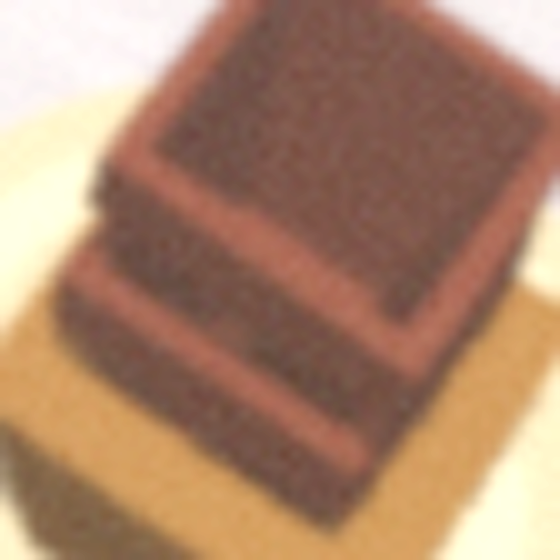

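>>> drive_tool:
  deltas:
    - [[4,-0.5,0,0,0.9],[8,-1,0,0,0.9],[12,-1.5,0,0,0.9],[16,-2,0,0,0.9],[17.8,-2.3,0,0,0.9]]

```text
t: 26.58
ee_pos: [0.4433, 0.0947, 0.2457]
orientation: [-0.117, -3.135, -0.001]
contact_force: [0.3, 0.6, -0.7]
width: 0.898
grasp_force: 0.0
```

>>> drive_tool:
  deltas:
    - [[0,0,3,0,0.9],[0,0,6,0,0.9],[0,0,9,0,0.9],[0,0,10,0,0.9],[0,0,10,0,0.9]]

```text
t: 27.0
ee_pos: [0.4466, 0.0945, 0.1437]
orientation: [-0.119, -3.134, 0.002]
contact_force: [0.2, 0.9, -0.2]
width: 0.899
grasp_force: 0.0
```

```bash
python3 nxt.py .448 .0957 .053 -.09
```

```text
[-0.42  0.44  0.23  2.06 -0.16  0.67  1.41] (array([0.44663478, 0.0944902 , 0.14369588]), np.float64(175.66192695746625)) (array([-0.18,  0.14,  9.07]), 'turn(z-down so sign flipped)', np.float64(0.014), 'alt', np.float64(1.585), np.float64(-1.557))
```

>>> drive_tool:
  deltas:
    - [[-0.15,0.1,3,0,0.9],[-0.15,0.1,6,0,0.9],[-0.15,0.1,8,0,0.9],[-0.15,0.1,9.1,0,0.9],[-0.15,0.1,9.1,0,0.9]]

```text
t: 27.42
ee_pos: [0.4497, 0.0949, 0.0538]
orientation: [-0.121, -3.137, -0.0]
contact_force: [-0.2, -0.6, -0.3]
width: 0.9
grasp_force: 0.0
```

>>> drive_tool:
  deltas:
    - [[0,0,0,0,0.5],[0,0,0,0,0.5],[0,0,0,0,0.5],[0,0,0,0,0.5],[0,0,0,0,0.5]]

```text
t: 27.83
ee_pos: [0.4513, 0.0941, 0.0563]
orientation: [0.125, 3.136, 0.002]
contact_force: [0.8, 1.8, 5.2]
width: 0.71
grasp_force: 14.9
```

>>> drive_tool:
  deltas:
    - [[0,0,0,0,0.5],[0,0,-1,0,0.5],[0,0,-4,0,0.5],[0,0,-8,0,0.5],[0,0,-12,0,0.5]]

```text
t: 28.25
ee_pos: [0.4488, 0.093, 0.1759]
orientation: [-0.126, -3.136, 0.002]
contact_force: [0.7, 1.4, -0.5]
width: 0.71
grasp_force: 14.9
```

>>> drive_tool:
  deltas:
    - [[0,0,-4,0,0.5],[0,0,-8,0,0.5],[0,0,-11,0,0.5],[0,0,-11,0,0.5],[0,0,-11,0,0.5]]

```text
t: 28.67
ee_pos: [0.4505, 0.0935, 0.2865]
orientation: [0.125, 3.136, 0.002]
contact_force: [0.1, 0.1, -2.2]
width: 0.708
grasp_force: 14.9
```

```bash
python3 stk.py .098 .646 .329 .26 -.08
```

```text
[ 0.6472  0.3316 -0.0242  0.0594]
[ 0.6436  0.33   -0.0592  0.0597]
[ 0.6462  0.3311 -0.0758  0.0919]
[-0.48  0.26  0.29  1.85 -0.08  1.05  1.34] (array([0.44880209, 0.09325463, 0.28335426]), np.float64(175.43059379528844)) w 0.7099836810273971
(array([-17.79,  25.07,   2.22]), 'turn(z-down so sign flipped)', np.float64(0.0), 'alt', np.float64(1.571), np.float64(-1.571))
```

>>> drive_tool:
  deltas:
    - [[-2,3,0,0,0.5],[-4.5,6.3,0,0,0.5],[-6.5,9.2,0,0,0.5],[-9,12.6,0,0,0.5],[-9,12.6,0,0,0.5]]

```text
t: 29.28
ee_pos: [0.5519, 0.22, 0.281]
orientation: [-0.112, -3.137, -0.004]
contact_force: [-0.6, 1.9, -1.2]
width: 0.713
grasp_force: 15.0
```

>>> drive_tool:
  deltas:
    - [[-2,3,0,0,0.5],[-4.5,6.3,0,0,0.5],[-6.5,9.2,0,0,0.5],[-8.9,12.5,0,0,0.5],[-8.9,12.5,0,0,0.5]]

```text
t: 29.7
ee_pos: [0.6496, 0.3368, 0.2767]
orientation: [-0.114, -3.133, -0.001]
contact_force: [-1.3, 0.9, -3.7]
width: 0.709
grasp_force: 15.0
```

>>> drive_tool:
  deltas:
    - [[0,0,1,0,0.5],[0,0,2,0,0.5],[0,0,2,0,0.5],[0,0,2,0,0.5]]

```text
t: 30.03
ee_pos: [0.6476, 0.3275, 0.2644]
orientation: [-0.128, -3.137, 0.003]
contact_force: [-0.3, 0.3, -0.1]
width: 0.712
grasp_force: 15.0
```

```bash
python3 nxt.py .6475 .3305 .215 -.08; python3 hand.py g4
```

```text
[-0.61  0.73  0.24  1.08 -0.16  1.35  1.1 ] (array([0.64756517, 0.32753179, 0.2644147 ]), np.float64(175.32218025455262)) (array([0.02, 0.3 , 4.94]), 'turn(z-down so sign flipped)', np.float64(-0.002), 'alt', np.float64(1.569), np.float64(-1.572))
tcp [0.6484 0.3283 0.2663] 175.36 w 0.707
top [222. 141.] 0.79 mask 275 sil 863
top [209. 135.] 0.45 mask 152 sil 863
top lm [211.2 134.3] 0.54 pred [211.5 131.7]
top lm [225.  148.1] 0.53 pred [211.5 131.7]
top lm [219.7 146. ] 0.52 pred [211.5 131.7]
side [405. 262.] 0.97 mask 1722 sil 2224
side lm [402.8 280.3] 0.95 pred [402.8 278. ]
```

>>> drive_tool:
  deltas:
    - [[0.05,0.15,1,0,0.5],[0.05,0.15,2,0,0.5],[0.05,0.15,3,0,0.5],[0.05,0.15,4,0,0.5],[0.05,0.15,4.6,0,0.5]]

```text
t: 30.75
ee_pos: [0.6472, 0.3306, 0.2163]
orientation: [-0.125, -3.136, 0.003]
contact_force: [-0.3, -0.8, -0.9]
width: 0.709
grasp_force: 15.0
```

>>> drive_tool:
  deltas:
    - [[0,0,0.1,0,0.5],[0,0,0.3,0,0.5],[0,0,0.5,0,0.5],[0,0,0.5,0,0.5],[0,0,0.5,0,0.5]]

```text
t: 31.17
ee_pos: [0.6482, 0.3308, 0.2144]
orientation: [0.125, 3.139, -0.0]
contact_force: [1.1, -0.5, -1.0]
width: 0.709
grasp_force: 15.0
```

>>> drive_tool:
  deltas:
    - [[0,0,0.1,0,0.5],[0,0,0.3,0,0.5],[0,0,0.4,0,0.5],[0,0,0.4,0,0.5],[0,0,0.4,0,0.5]]

```text
t: 31.58
ee_pos: [0.6485, 0.331, 0.2109]
orientation: [0.125, 3.138, 0.001]
contact_force: [0.0, -0.7, 3.5]
width: 0.709
grasp_force: 15.0
```

>>> drive_tool:
  deltas:
    - [[0,0,0.1,0,0.5],[0,0,0.2,0,0.5],[0,0,0.2,0,0.5],[0,0,0.2,0,0.5]]

```text
t: 31.92
ee_pos: [0.648, 0.3306, 0.2078]
orientation: [-0.126, -3.138, 0.001]
contact_force: [-1.6, -2.2, 2.6]
width: 0.707
grasp_force: 15.0
```

>>> drive_tool:
  deltas:
    - [[0,0,0.1,0,0.5],[0,0,0.2,0,0.5],[0,0,0.2,0,0.5],[0,0,0.2,0,0.5]]

```text
t: 32.25
ee_pos: [0.6481, 0.3306, 0.2061]
orientation: [-0.125, -3.139, 0.001]
contact_force: [-2.3, -1.6, 3.1]
width: 0.709
grasp_force: 15.0
```

>>> drive_tool:
  deltas:
    - [[0.1,-0.05,0.1,0,0.5],[0.1,-0.05,0.2,0,0.5],[0.1,-0.05,0.2,0,0.5],[0.1,-0.05,0.2,0,0.5]]

```text
t: 32.58
ee_pos: [0.6474, 0.3304, 0.2044]
orientation: [0.125, 3.138, -0.0]
contact_force: [-1.3, -1.4, 4.4]
width: 0.715
grasp_force: 15.0
```

>>> drive_tool:
  deltas:
    - [[0,0,0.1,0,0.5],[0,0,0.15,0,0.5],[0,0,0.15,0,0.5],[0,0,0.15,0,0.5]]

```text
t: 32.92
ee_pos: [0.6473, 0.3305, 0.2029]
orientation: [0.125, 3.139, 0.0]
contact_force: [0.2, -2.1, 5.0]
width: 0.707
grasp_force: 15.0
```

>>> drive_tool:
  deltas:
    - [[0,-0.05,0.05,0,0.5],[0,-0.05,0.15,0,0.5],[0,-0.05,0.15,0,0.5],[0,-0.05,0.15,0,0.5]]

```text
t: 33.25
ee_pos: [0.6473, 0.3301, 0.2015]
orientation: [0.125, 3.138, 0.0]
contact_force: [-0.9, -1.5, 4.7]
width: 0.707
grasp_force: 15.0
```

>>> drive_tool:
  deltas:
    - [[0,0,0.05,0,0.5],[0,0,0.1,0,0.5],[0,0,0.1,0,0.5],[0,0,0.1,0,0.5]]

```text
t: 33.58
ee_pos: [0.6474, 0.3303, 0.2009]
orientation: [0.125, 3.138, 0.001]
contact_force: [-0.8, -0.7, 5.7]
width: 0.71
grasp_force: 15.0
```

>>> drive_tool:
  deltas:
    - [[0,0,0.05,0,0.5],[0,0,0.1,0,0.5],[0,0,0.1,0,0.5],[0,0,0.1,0,0.5]]

```text
t: 33.92
ee_pos: [0.6475, 0.3304, 0.2002]
orientation: [0.125, 3.138, 0.002]
contact_force: [-0.2, -1.3, 6.7]
width: 0.713
grasp_force: 15.0
```

>>> drive_tool:
  deltas:
    - [[0,0,0,0,0.9],[0,0,0,0,0.9],[0,0,0,0,0.9],[0,0,-2,0,0.9],[0,0,-5,0,0.9]]

```text
t: 34.33
ee_pos: [0.6446, 0.3299, 0.2445]
orientation: [-0.124, -3.13, 0.006]
contact_force: [1.1, 0.2, 0.8]
width: 0.901
grasp_force: 0.0
```

>>> drive_tool:
  deltas:
    - [[0,-2,-2,0,0.9],[0,-6,-2,0,0.9],[0,-10,-2,0,0.9],[0,-14,-2,0,0.9],[0,-18,-2,0,0.9]]

```text
t: 34.75
ee_pos: [0.6322, 0.1495, 0.2685]
orientation: [-0.124, -3.139, -0.0]
contact_force: [0.5, 1.1, -0.3]
width: 0.9
grasp_force: 0.0
```

>>> drive_tool:
  deltas:
    - [[1,-4,0,0,0.9],[2,-8,0,0,0.9],[3,-12,0,0,0.9],[4,-16,0,0,0.9],[4,-19,0,0,0.9]]

```text
t: 35.17
ee_pos: [0.5753, -0.0393, 0.269]
orientation: [-0.13, -3.137, 0.002]
contact_force: [0.0, -0.6, -0.3]
width: 0.899
grasp_force: 0.0
```

```bash
python3 - <<'E'
from h import *
S=snaps("side","top"); d=S["side"]
q=proj(d,[.645,.329,.10])[0].astype(int)-[36,42]
b=cv2.resize(d["image"][q[1]:q[1]+84,q[0]:q[0]+72],None,fx=7,fy=7,interpolation=2)
b=np.clip(b*1.4,0,255).astype(np.uint8)
f=lambda M,z:((proj(d,place(M,.645,.329,-.08,z))-q+.5)*7).round().astype(int)
for M,z,c in((COVER[8:],.012,(0,0,255)),(POT[12:],.055,(0,255,0)),(POT[12:],.098,(255,255,0)),(POT[12:],.141,(0,255,255))):
    for k in f(M,z): cv2.circle(b,tuple(int(t) for t in k),3,c,1)
cv2.imwrite("pics/st.png",b[:,:,::-1])
E
python3 look.py 5; python3 nxt.py .529 -.241 .071 -.36
```

```text
[[([211.0, 134.0], 0.82, 733), ([422.0, 180.0], 0.77, 603), ([228.0, 150.0], 0.74, 161), ([223.0, 149.0], 0.59, 161)], [([392.0, 310.0], 0.98, 442), ([230.0, 171.0], 0.7, 732), ([392.0, 303.0], 0.7, 469), ([402.0, 279.0], 0.61, 1648)]]
[0.687 0.371] [[0.6846, 0.3665, -0.1466, 0.1711]] [0.6846, 0.3665, -0.1466, 0.1711]
[ 0.534 -0.248] [[0.5298, -0.2391, 1.2016, 0.0545], [0.5303, -0.2408, 1.1888, 0.0632]] [0.5306, -0.2397, 1.2009, 0.0624]
[0.636 0.32 ] [[0.6536, 0.3349, -0.054, 0.7203], [0.6269, 0.3263, 1.22, 0.681]] [0.6435, 0.3214, 1.182, 0.7333]
[0.641 0.334] [[0.6674, 0.3526, -0.1, 0.7385], [0.6267, 0.3261, 1.189, 0.6814]] [0.6394, 0.3253, 0.8125, 0.7684]
[-0.15  0.47  0.27  1.57 -0.13  1.13  1.64] (array([ 0.57807513, -0.03325583,  0.26866015]), np.float64(175.63610242123735)) (array([  3.3 , -21.11,  19.75]), 'turn(z-down so sign flipped)', np.float64(0.284), 'alt', np.float64(1.855), np.float64(-1.287))
```

View pics/st.png

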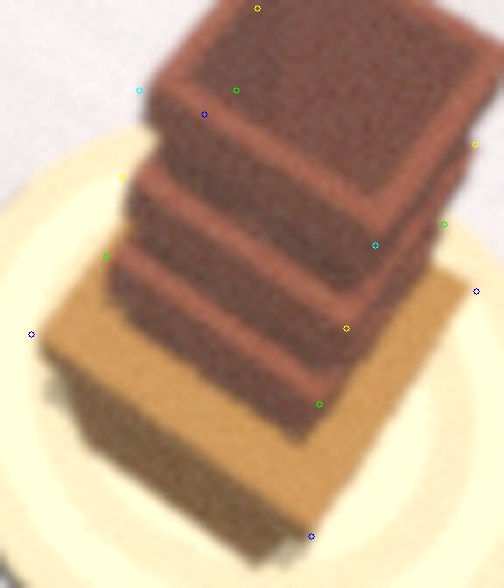

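```bash
cat > prof.py <<'E'
from h import *
from scipy.ndimage import map_coordinates, gaussian_filter1d
from scipy.signal import find_peaks
import sys
x,y,a=map(float,sys.argv[1:4]); zm=float(sys.argv[4])
ims=[eyes.snapshot("side") for _ in range(4)]; d=ims[0]; I=np.mean([i["image"] for i in ims],0)[:,:,0]
for n in((1,0),(0,1)):
    for half,z0,z1 in((.033,.10,zm),(.0455,.08,.105)):
        zs=np.arange(z0,z1,.0005); acc=0
        for t in np.linspace(-.018,.018,19)*(1 if half<.04 else 1.3):
            P=np.array([[n[0]*half+n[1]*t,n[1]*half+n[0]*t,z] for z in zs]); uv=proj(d,place(P,x,y,a,0))
            acc=acc+map_coordinates(I,[uv[:,1],uv[:,0]],order=3)
        g=np.gradient(gaussian_filter1d(acc/19,3)); pk,_=find_peaks(g,height=g.max()*.3,distance=8)
        print(n,half,"edges z(mm), strength:",[(round(zs[k]*1e3,1),round(g[k],2)) for k in pk],"down:",[round(zs[k]*1e3,1) for k in find_peaks(-g,height=g.max()*.3,distance=8)[0]])
E
python3 prof.py .645 .329 -.08 .25
```

```text
(1, 0) 0.033 edges z(mm), strength: [(np.float64(135.0), np.float64(2.1)), (np.float64(178.0), np.float64(2.25)), (np.float64(226.5), np.float64(2.49))] down: [np.float64(107.5), np.float64(148.0), np.float64(190.5), np.float64(238.0)]
(1, 0) 0.0455 edges z(mm), strength: [(np.float64(93.5), np.float64(2.75))] down: []
(0, 1) 0.033 edges z(mm), strength: [(np.float64(164.5), np.float64(0.47)), (np.float64(217.5), np.float64(0.75))] down: [np.float64(105.0), np.float64(192.0)]
(0, 1) 0.0455 edges z(mm), strength: [] down: [np.float64(84.5)]
```

Run:
```python
from h import *
S=snaps("top","side"); C=np.vstack([POT[8:]]+[sq(.052,.035)])
for zb in(.140,.146):
  for c in S:
    o=max((o for o in nets.outline_of(c,"pot_a") if np.hypot(*(o["location"]-proj(S[c],[.645,.329,zb+.07])[0]))<30),key=lambda o:o["mask"].sum())
    m=o["mask"]; print(zb,c,np.round(fit([(S[c],m)],C if c=="top" else np.vstack([POT[8:],C]),.645,.329,zb,(-.07,.2)),4),int(m.sum()))
```

```text
0.14 top [ 0.6451  0.3314 -0.1054  0.0379] 721
0.14 side [ 0.6422  0.3294 -0.0989  0.0506] 1739
0.146 top [ 0.6437  0.3302 -0.0857  0.04  ] 721
0.146 side [ 0.6465  0.3302 -0.102   0.0461] 1739
```

>>> drive_tool:
  deltas:
    - [[-0.5,4,-1,0,0.9],[-1,8,-1,0,0.9],[-2,12,-1,0,0.9],[-3,16,-1,0,0.9],[-4,18.5,-1,0,0.9]]

```text
t: 36.48
ee_pos: [0.6322, 0.152, 0.279]
orientation: [-0.116, -3.139, -0.006]
contact_force: [0.4, 0.9, 0.7]
width: 0.899
grasp_force: 0.0
```

>>> drive_tool:
  deltas:
    - [[0,4,0,0,0.9],[0,8,0,0,0.9],[0,12,0,0,0.9],[0,15,0,0,0.9],[0,17.5,0,0,0.9]]

```text
t: 36.9
ee_pos: [0.6454, 0.3242, 0.2785]
orientation: [-0.12, -3.138, -0.002]
contact_force: [0.6, -0.5, 0.1]
width: 0.902
grasp_force: 0.0
```

>>> drive_tool:
  deltas:
    - [[0,0,0,0,0.9],[0,0,0,0,0.9],[0,0,0,0,0.9]]

```text
t: 37.15
ee_pos: [0.6466, 0.3186, 0.279]
orientation: [0.127, 3.139, -0.003]
contact_force: [0.5, -0.2, -0.2]
width: 0.897
grasp_force: 0.0
```

```bash
python3 nxt.py .6465 .330 .204 -.08
```

```text
[-0.6   0.71  0.24  1.08 -0.16  1.37  1.11] (array([0.64664872, 0.31858366, 0.27896148]), np.float64(175.35271047897206)) (array([0.11, 1.15, 7.49]), 'turn(z-down so sign flipped)', np.float64(-0.001), 'alt', np.float64(1.57), np.float64(-1.572))
```

>>> drive_tool:
  deltas:
    - [[0.1,1.1,0,0,0.9],[0.1,1.1,1,0,0.9],[0.1,1.1,3,0,0.9],[0.1,1.1,5,0,0.9],[0.1,1.1,6,0,0.9]]

```text
t: 37.57
ee_pos: [0.6449, 0.33, 0.2159]
orientation: [-0.127, -3.135, 0.003]
contact_force: [0.1, -0.1, -0.0]
width: 0.897
grasp_force: 0.0
```

>>> drive_tool:
  deltas:
    - [[0,0,0.7,0,0.9],[0,0,1.4,0,0.9],[0,0,1.4,0,0.9],[0,0,1.4,0,0.9]]

```text
t: 37.9
ee_pos: [0.6465, 0.3311, 0.2055]
orientation: [0.125, 3.138, 0.0]
contact_force: [1.0, 0.2, 1.3]
width: 0.896
grasp_force: 0.0
```

>>> drive_tool:
  deltas:
    - [[0,0,0,0,0.5],[0,0,0,0,0.5],[0,0,0,0,0.5],[0,0,0,0,0.5],[0,0,0,0,0.5]]
  grip_force: 22

```text
t: 38.32
ee_pos: [0.6466, 0.3308, 0.206]
orientation: [0.126, 3.138, -0.0]
contact_force: [-0.6, -1.1, 2.7]
width: 0.703
grasp_force: 22.0
```

>>> drive_tool:
  deltas:
    - [[0,0,0.1,0,0.5],[0,0,0.2,0,0.5],[0,0,0.2,0,0.5],[0,0,0.2,0,0.5]]

```text
t: 38.65
ee_pos: [0.6468, 0.3308, 0.2051]
orientation: [0.126, 3.137, 0.001]
contact_force: [-0.8, -0.5, 5.7]
width: 0.704
grasp_force: 22.0
```

>>> drive_tool:
  deltas:
    - [[0,0,0.1,0.02,0.5],[0,0,0.15,-0.02,0.5],[0,0,0.15,0,0.5],[0,0,0.15,0,0.5]]

```text
t: 38.98
ee_pos: [0.6465, 0.3306, 0.2032]
orientation: [0.126, 3.138, -0.0]
contact_force: [-1.2, -2.0, 5.3]
width: 0.707
grasp_force: 22.0
```

>>> drive_tool:
  deltas:
    - [[0,-0.05,0.1,0.02,0.5],[0,-0.05,0.15,-0.02,0.5],[0,-0.05,0.15,0,0.5],[0,-0.05,0.15,0,0.5]]

```text
t: 39.32
ee_pos: [0.6464, 0.3302, 0.2016]
orientation: [0.126, 3.138, -0.0]
contact_force: [-0.8, -2.2, 6.5]
width: 0.711
grasp_force: 22.0
```

>>> drive_tool:
  deltas:
    - [[0,-0.05,0.05,0.02,0.5],[0,-0.05,0.1,-0.02,0.5],[0,-0.05,0.1,0,0.5],[0,-0.05,0.1,0,0.5]]

```text
t: 39.65
ee_pos: [0.6464, 0.3299, 0.2006]
orientation: [0.126, 3.138, 0.0]
contact_force: [-1.3, -1.6, 5.7]
width: 0.707
grasp_force: 22.0
```

```bash
python3 prof.py .645 .329 -.08 .25 | head -2
```

```text
(1, 0) 0.033 edges z(mm), strength: [(np.float64(134.5), np.float64(2.25)), (np.float64(176.0), np.float64(2.43)), (np.float64(221.0), np.float64(2.56))] down: [np.float64(107.5), np.float64(148.0), np.float64(189.0), np.float64(232.5)]
(1, 0) 0.0455 edges z(mm), strength: [(np.float64(93.5), np.float64(2.85))] down: []
```

>>> drive_tool:
  deltas:
    - [[0,-0.05,0.05,0.02,0.5],[0,-0.05,0.1,-0.02,0.5],[0,-0.05,0.13,0,0.5],[0,-0.05,0.13,0,0.5]]

```text
t: 40.18
ee_pos: [0.6463, 0.3299, 0.1994]
orientation: [0.125, 3.138, 0.001]
contact_force: [-0.8, -0.5, 5.5]
width: 0.711
grasp_force: 22.0
```

```bash
python3 prof.py .645 .329 -.08 .25 | head -2
```

```text
(1, 0) 0.033 edges z(mm), strength: [(np.float64(133.5), np.float64(2.22)), (np.float64(175.5), np.float64(2.44)), (np.float64(220.5), np.float64(2.61))] down: [np.float64(107.5), np.float64(147.0), np.float64(188.5), np.float64(231.5)]
(1, 0) 0.0455 edges z(mm), strength: [(np.float64(93.5), np.float64(2.86))] down: []
```

>>> drive_tool:
  deltas:
    - [[0,0,0.1,0.02,0.5],[0,0,0.15,-0.02,0.5],[0,0,0.15,0,0.5],[0,0,0.15,0,0.5]]

```text
t: 40.72
ee_pos: [0.6464, 0.3298, 0.1981]
orientation: [0.126, 3.138, 0.001]
contact_force: [-1.0, -0.4, 6.5]
width: 0.709
grasp_force: 22.0
```

>>> drive_tool:
  deltas:
    - [[0,0,0,0,0.9],[0,0,0,0,0.9],[0,0,0,0,0.9],[0,0,-2,0,0.9],[0,0,-5,0,0.9]]

```text
t: 41.13
ee_pos: [0.6437, 0.329, 0.242]
orientation: [-0.125, -3.13, 0.007]
contact_force: [-0.2, 1.0, 0.5]
width: 0.902
grasp_force: 0.0
```

>>> drive_tool:
  deltas:
    - [[0,-2,-2,0,0.9],[0,-6,-2,0,0.9],[0,-10,-2,0,0.9],[0,-14,-2,0,0.9],[0,-18,-2,0,0.9]]

```text
t: 41.55
ee_pos: [0.6312, 0.1487, 0.266]
orientation: [-0.124, -3.139, 0.0]
contact_force: [1.0, -1.5, -0.6]
width: 0.903
grasp_force: 0.0
```

>>> drive_tool:
  deltas:
    - [[1,-4,0,0.1,0.9],[2,-8,0,0.2,0.9],[3,-12,0,0.284,0.9],[4,-16,0,0.284,0.9],[4,-19,0,0.284,0.9]]

```text
t: 41.97
ee_pos: [0.5742, -0.0399, 0.2665]
orientation: [-0.574, -3.087, 0.003]
contact_force: [-0.4, 0.2, 0.2]
width: 0.9
grasp_force: 0.0
```

```bash
python3 prof.py .645 .329 -.08 .25;  python3 nxt.py .5303 -.2400 .071 -.37
```

```text
(1, 0) 0.033 edges z(mm), strength: [(np.float64(133.5), np.float64(2.05)), (np.float64(175.5), np.float64(2.25)), (np.float64(219.0), np.float64(2.45))] down: [np.float64(107.0), np.float64(146.5), np.float64(187.5), np.float64(230.5)]
(1, 0) 0.0455 edges z(mm), strength: [(np.float64(94.0), np.float64(2.75))] down: []
(0, 1) 0.033 edges z(mm), strength: [(np.float64(166.5), np.float64(0.3)), (np.float64(212.5), np.float64(0.72)), (np.float64(242.5), np.float64(0.33))] down: [np.float64(105.5), np.float64(190.0)]
(0, 1) 0.0455 edges z(mm), strength: [] down: [np.float64(84.0)]
[-0.19  0.47  0.34  1.58 -0.17  1.12  1.39] (array([ 0.57659285, -0.03664353,  0.26621513]), np.float64(159.02623840991924)) (array([ -2.96, -20.66,  19.51]), 'turn(z-down so sign flipped)', np.float64(0.004), 'alt', np.float64(1.575), np.float64(-1.567))
```

>>> drive_tool:
  deltas:
    - [[-0.6,-4,2,0,0.9],[-1.2,-8,4,0,0.9],[-1.7,-12,6,0,0.9],[-2.3,-16,6,0,0.9],[-2.9,-19.5,6,0,0.9]]

```text
t: 42.58
ee_pos: [0.5348, -0.2246, 0.2041]
orientation: [-0.559, -3.088, -0.004]
contact_force: [1.0, -0.2, 0.5]
width: 0.9
grasp_force: 0.0
```

>>> drive_tool:
  deltas:
    - [[0,-1.1,2,0,0.9],[0,-1.1,4,0,0.9],[0,-1.1,4,0,0.9],[0,-1.1,4,0,0.9]]

```text
t: 42.92
ee_pos: [0.5315, -0.2343, 0.1652]
orientation: [-0.563, -3.088, -0.004]
contact_force: [0.4, 0.3, -0.0]
width: 0.903
grasp_force: 0.0
```

```bash
python3 nxt.py .5303 -.2400 .070 -.37
```

```text
[ 0.18  0.58  0.32  1.7  -0.22  0.9   1.8 ] (array([ 0.53152599, -0.23428095,  0.16520024]), np.float64(159.35077794980737)) (array([-0.12, -0.59,  9.52]), 'turn(z-down so sign flipped)', np.float64(0.01), 'alt', np.float64(1.58), np.float64(-1.561))
```

>>> drive_tool:
  deltas:
    - [[0,-0.3,3,0,0.9],[0,-0.3,6,0,0.9],[0,-0.3,8.5,0,0.9],[0,-0.3,9.5,0,0.9],[0,-0.3,9.5,0,0.9]]

```text
t: 43.33
ee_pos: [0.53, -0.2373, 0.07]
orientation: [-0.563, -3.088, -0.003]
contact_force: [-0.2, 0.1, -0.7]
width: 0.9
grasp_force: 0.0
```

>>> drive_tool:
  deltas:
    - [[0,0,0,0,0.9],[0,0,0,0,0.5],[0,0,0,0,0.5],[0,0,0,0,0.5],[0,0,0,0,0.5]]
  grip_force: 20

```text
t: 43.75
ee_pos: [0.5308, -0.2402, 0.0728]
orientation: [0.568, 3.087, -0.001]
contact_force: [-0.3, -0.1, 3.1]
width: 0.712
grasp_force: 20.0
```

>>> drive_tool:
  deltas:
    - [[0,0,0,0,0.5],[0,0,-1,0,0.5],[0,0,-4,0,0.5],[0,0,-8,0,0.5],[0,0,-12,0,0.5]]

```text
t: 44.17
ee_pos: [0.5286, -0.2392, 0.1921]
orientation: [-0.568, -3.086, -0.001]
contact_force: [0.8, -0.8, -0.8]
width: 0.705
grasp_force: 20.0
```

>>> drive_tool:
  deltas:
    - [[0,0,-4,0,0.5],[0,0,-8,0,0.5],[0,0,-12,0,0.5],[0,0,-13.5,0,0.5],[0,0,-13.5,0,0.5]]

```text
t: 44.58
ee_pos: [0.5312, -0.2411, 0.3317]
orientation: [0.567, 3.08, -0.004]
contact_force: [0.3, -1.0, -1.0]
width: 0.709
grasp_force: 20.0
```

```bash
python3 nxt.py .6465 .330 .31 -.08; python3 prof.py .645 .329 -.08 .25
```

```text
[ 0.16  0.43  0.37  1.45 -0.16  1.27  1.75] (array([ 0.53120112, -0.24109612,  0.33172836]), np.float64(159.13393110997774)) (array([ 9.59, 57.47,  2.04]), 'turn(z-down so sign flipped)', np.float64(-0.284), 'alt', np.float64(1.287), np.float64(-1.855))
(1, 0) 0.033 edges z(mm), strength: [(np.float64(133.5), np.float64(2.08)), (np.float64(175.5), np.float64(2.19)), (np.float64(218.5), np.float64(2.32))] down: [np.float64(107.0), np.float64(146.5), np.float64(187.5), np.float64(230.5)]
(1, 0) 0.0455 edges z(mm), strength: [(np.float64(93.5), np.float64(2.66))] down: []
(0, 1) 0.033 edges z(mm), strength: [(np.float64(166.0), np.float64(0.32)), (np.float64(212.5), np.float64(0.68)), (np.float64(242.0), np.float64(0.3))] down: [np.float64(106.5), np.float64(149.0), np.float64(189.5)]
(0, 1) 0.0455 edges z(mm), strength: [] down: [np.float64(84.5)]
```

>>> drive_tool:
  deltas:
    - [[0.5,3,0,0,0.5],[1.2,7,0,0,0.5],[1.8,11,0,0,0.5],[2.5,15,0,0,0.5],[3.2,19,0,0,0.5]]

```text
t: 45.2
ee_pos: [0.5665, -0.0487, 0.3241]
orientation: [-0.568, -3.085, 0.001]
contact_force: [0.8, -0.3, -0.4]
width: 0.706
grasp_force: 20.0
```

>>> drive_tool:
  deltas:
    - [[0.7,4,0,0,0.5],[1.3,8,0,0,0.5],[2,12,0,0,0.5],[2.7,16,0,0,0.5],[3.2,19,0,0,0.5]]

```text
t: 45.62
ee_pos: [0.604, 0.143, 0.3235]
orientation: [-0.561, -3.085, -0.0]
contact_force: [0.6, 1.2, -1.1]
width: 0.707
grasp_force: 20.0
```

>>> drive_tool:
  deltas:
    - [[0.7,4,0,-0.1,0.5],[1.3,8,0,-0.2,0.5],[2,12,0,-0.284,0.5],[2.7,16,0,-0.284,0.5],[3.2,19,0,-0.284,0.5]]

```text
t: 46.03
ee_pos: [0.6414, 0.3314, 0.3228]
orientation: [-0.12, -3.133, 0.0]
contact_force: [0.6, 0.4, -1.3]
width: 0.711
grasp_force: 20.0
```

>>> drive_tool:
  deltas:
    - [[0,0,0,0,0.5],[0,0,1,0,0.5],[0,0,2,0,0.5],[0,0,2,0,0.5],[0,0,2,0,0.5]]

```text
t: 46.45
ee_pos: [0.6426, 0.3247, 0.3047]
orientation: [-0.13, -3.136, 0.004]
contact_force: [0.1, 0.2, -0.5]
width: 0.708
grasp_force: 20.0
```

```bash
python3 nxt.py .646 .330 .255 -.08
```

```text
[-0.59  0.7   0.2   1.03 -0.13  1.43  1.08] (array([0.64257062, 0.32473663, 0.30465793]), np.float64(175.26419846001585)) (array([-0.31,  0.57,  4.96]), 'turn(z-down so sign flipped)', np.float64(-0.003), 'alt', np.float64(1.568), np.float64(-1.573))
```

>>> drive_tool:
  deltas:
    - [[-0.25,0.4,0,0,0.5],[-0.25,0.4,1,0,0.5],[-0.25,0.4,2,0,0.5],[-0.25,0.4,2,0,0.5],[-0.25,0.4,2,0,0.5]]

```text
t: 46.87
ee_pos: [0.6451, 0.3306, 0.285]
orientation: [-0.125, -3.137, 0.002]
contact_force: [0.4, 0.7, -0.4]
width: 0.709
grasp_force: 20.0
```

>>> drive_tool:
  deltas:
    - [[0,0,0,0,0.5],[0,0,0,0,0.5],[0,0,0,0,0.5]]

```text
t: 47.12
ee_pos: [0.646, 0.331, 0.2869]
orientation: [0.125, 3.138, 0.001]
contact_force: [-0.3, 0.2, -1.1]
width: 0.708
grasp_force: 20.0
```

```bash
python3 nxt.py .646 .330 .255 -.08; python3 hand.py g5;python3 prof.py .645 .329 -.08 .25|head -2
```

```text
[-0.59  0.72  0.2   1.05 -0.13  1.39  1.08] (array([0.64595604, 0.33100337, 0.28692481]), np.float64(175.43184291648657)) (array([-0.01, -0.1 ,  3.19]), 'turn(z-down so sign flipped)', np.float64(0.0), 'alt', np.float64(1.571), np.float64(-1.571))
tcp [0.6459 0.331  0.2868] 175.43 w 0.712
top [218. 143.] 0.69 mask 256 sil 900
top [208. 132.] 0.57 mask 149 sil 900
top lm [215.8 140.2] 0.7 pred [208.4 130.6]
top lm [222.1 144.3] 0.65 pred [208.4 130.6]
top lm [227.6 146.8] 0.64 pred [208.4 130.6]
top lm [210.4 129.7] 0.58 pred [208.4 130.6]
side [409. 252.] 0.72 mask 1930 sil 2361
side lm [408.9 269.8] 0.55 pred [406.7 271.5]
(1, 0) 0.033 edges z(mm), strength: [(np.float64(133.5), np.float64(2.21)), (np.float64(175.0), np.float64(2.4)), (np.float64(218.5), np.float64(2.62))] down: [np.float64(107.5), np.float64(146.5), np.float64(187.5), np.float64(230.5)]
(1, 0) 0.0455 edges z(mm), strength: [(np.float64(93.5), np.float64(2.88))] down: []
```

View pics/g5.png

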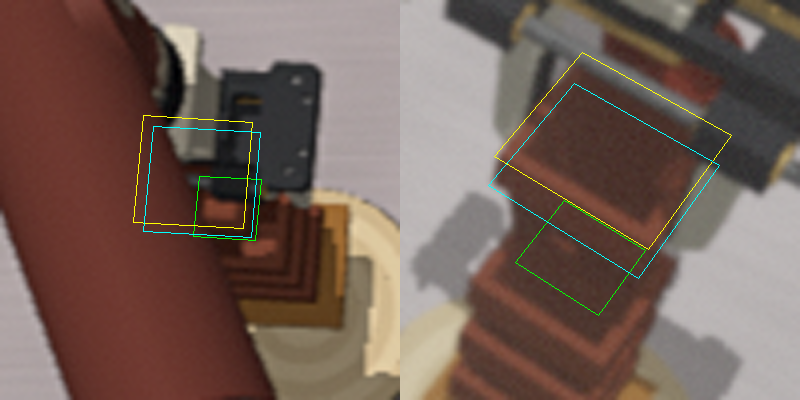

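>>> drive_tool:
  deltas:
    - [[0,-0.1,1,0,0.5],[0,-0.1,2,0,0.5],[0,-0.1,3,0,0.5],[0,-0.1,3.7,0,0.5],[0,-0.1,3.7,0,0.5]]

```text
t: 48.03
ee_pos: [0.6444, 0.3295, 0.2461]
orientation: [-0.125, -3.134, 0.004]
contact_force: [-0.3, 0.1, -0.3]
width: 0.71
grasp_force: 20.0
```

>>> drive_tool:
  deltas:
    - [[0,0,0.1,0,0.5],[0,0,0.3,0,0.5],[0,0,0.4,0,0.5],[0,0,0.4,0,0.5],[0,0,0.4,0,0.5]]

```text
t: 48.45
ee_pos: [0.6458, 0.33, 0.2457]
orientation: [0.125, 3.139, 0.0]
contact_force: [0.4, -1.1, -0.9]
width: 0.711
grasp_force: 20.0
```

>>> drive_tool:
  deltas:
    - [[0,0,0.1,0,0.5],[0,0,0.2,0,0.5],[0,0,0.2,0,0.5],[0,0,0.2,0,0.5]]

```text
t: 48.78
ee_pos: [0.6456, 0.3299, 0.2433]
orientation: [-0.125, -3.139, 0.0]
contact_force: [-0.1, 0.0, -1.2]
width: 0.711
grasp_force: 20.0
```

>>> drive_tool:
  deltas:
    - [[0,0,0.1,0.02,0.5],[0,0,0.2,-0.02,0.5],[0,0,0.2,0,0.5],[0,0,0.2,0,0.5]]

```text
t: 49.12
ee_pos: [0.6455, 0.33, 0.2412]
orientation: [-0.129, -3.138, -0.0]
contact_force: [0.1, -0.7, -1.7]
width: 0.706
grasp_force: 20.0
```

>>> drive_tool:
  deltas:
    - [[0,0,0.1,0.02,0.5],[0,0,0.2,-0.02,0.5],[0,0,0.2,0,0.5],[0,0,0.2,0,0.5]]

```text
t: 49.45
ee_pos: [0.6457, 0.33, 0.2395]
orientation: [0.129, 3.139, 0.0]
contact_force: [-0.4, -0.1, -0.2]
width: 0.709
grasp_force: 20.0
```

>>> drive_tool:
  deltas:
    - [[0,0,0.1,0.02,0.5],[0,0,0.2,-0.02,0.5],[0,0,0.2,0,0.5],[0,0,0.2,0,0.5]]

```text
t: 49.78
ee_pos: [0.6459, 0.3301, 0.2379]
orientation: [0.13, 3.138, 0.001]
contact_force: [-0.5, 0.1, 1.6]
width: 0.709
grasp_force: 20.0
```

>>> drive_tool:
  deltas:
    - [[0,0,0.1,0.02,0.5],[0,0,0.2,-0.02,0.5],[0,0,0.2,0,0.5],[0,0,0.2,0,0.5]]

```text
t: 50.12
ee_pos: [0.646, 0.3301, 0.236]
orientation: [0.13, 3.138, 0.001]
contact_force: [0.3, 1.1, 2.7]
width: 0.711
grasp_force: 20.0
```

>>> drive_tool:
  deltas:
    - [[0,0,0.1,0.02,0.5],[0,0,0.15,-0.02,0.5],[0,0,0.15,0,0.5],[0,0,0.15,0,0.5]]

```text
t: 50.45
ee_pos: [0.646, 0.3301, 0.2345]
orientation: [0.129, 3.138, 0.001]
contact_force: [0.8, 0.1, 4.6]
width: 0.709
grasp_force: 20.0
```

```bash
python3 prof.py .645 .329 -.08 .29 | head -2
```

```text
(1, 0) 0.033 edges z(mm), strength: [(np.float64(133.0), np.float64(2.19)), (np.float64(174.0), np.float64(2.45)), (np.float64(216.0), np.float64(2.67)), (np.float64(260.0), np.float64(2.87))] down: [np.float64(107.5), np.float64(146.0), np.float64(187.0), np.float64(228.0), np.float64(271.5)]
(1, 0) 0.0455 edges z(mm), strength: [(np.float64(94.0), np.float64(2.81))] down: []
```

>>> drive_tool:
  deltas:
    - [[0,0,0.05,0.02,0.5],[0,0,0.1,-0.02,0.5],[0,0,0.1,0,0.5],[0,0,0.1,0,0.5]]

```text
t: 50.98
ee_pos: [0.646, 0.33, 0.2333]
orientation: [0.127, 3.138, 0.0]
contact_force: [-0.1, 1.0, 4.6]
width: 0.707
grasp_force: 20.0
```

```bash
python3 prof.py .645 .329 -.08 .29 | head -2
```

```text
(1, 0) 0.033 edges z(mm), strength: [(np.float64(133.0), np.float64(2.18)), (np.float64(174.5), np.float64(2.43)), (np.float64(216.0), np.float64(2.63)), (np.float64(259.0), np.float64(2.85))] down: [np.float64(107.5), np.float64(146.5), np.float64(187.0), np.float64(228.0), np.float64(270.5)]
(1, 0) 0.0455 edges z(mm), strength: [(np.float64(93.5), np.float64(2.88))] down: []
```

>>> drive_tool:
  deltas:
    - [[0,0,0.05,0,0.5],[0,0,0.08,0,0.5],[0,0,0.08,0,0.5],[0,0,0.08,0,0.5]]

```text
t: 51.52
ee_pos: [0.6462, 0.33, 0.2333]
orientation: [0.127, 3.137, 0.001]
contact_force: [-0.3, 0.5, 7.2]
width: 0.707
grasp_force: 20.0
```

>>> drive_tool:
  deltas:
    - [[0,0,0,0,0.9],[0,0,0,0,0.9],[0,0,0,0,0.9],[0,0,-2,0,0.9],[0,0,-5,0,0.9]]

```text
t: 51.93
ee_pos: [0.6432, 0.329, 0.2771]
orientation: [-0.126, -3.129, 0.009]
contact_force: [0.9, 0.6, -0.2]
width: 0.899
grasp_force: 0.0
```

>>> drive_tool:
  deltas:
    - [[0,-2,-2,0,0.9],[0,-6,-2,0,0.9],[0,-10,-2,0,0.9],[0,-14,-2,0,0.9],[0,-18,-2,0,0.9]]

```text
t: 52.35
ee_pos: [0.6304, 0.1487, 0.3012]
orientation: [-0.125, -3.137, 0.001]
contact_force: [0.7, -0.4, 0.0]
width: 0.898
grasp_force: 0.0
```

>>> drive_tool:
  deltas:
    - [[3,-3,0,0.1,0],[6,-6,0,0.2,0],[9,-9,0,0.3,0],[12,-12,0,0.4,0],[14,-14,0,0.5,0]]

```text
t: 52.77
ee_pos: [0.4772, 0.0194, 0.3014]
orientation: [-0.909, -3.004, 0.002]
contact_force: [0.2, -0.7, 0.1]
width: 0.594
grasp_force: 0.0
```

```bash
python3 prof.py .645 .329 -.08 .29
python3 - <<'E'
from h import *
S=snaps("top","side")
for c in S: print(c,[(l["location"],round(l["score"],2),unproj(S[c],l["location"],.095).round(4)) for l in nets.landmark_of(c,"drawer_handle")])
E
python3 nxt.py .38 -.155 .3 -.18
```

```text
(1, 0) 0.033 edges z(mm), strength: [(np.float64(133.0), np.float64(1.99)), (np.float64(174.5), np.float64(2.27)), (np.float64(216.0), np.float64(2.4)), (np.float64(259.0), np.float64(2.56))] down: [np.float64(107.0), np.float64(146.0), np.float64(187.0), np.float64(228.0), np.float64(270.0)]
(1, 0) 0.0455 edges z(mm), strength: [(np.float64(93.5), np.float64(2.74))] down: []
(0, 1) 0.033 edges z(mm), strength: [(np.float64(164.0), np.float64(0.24)), (np.float64(211.0), np.float64(0.31)), (np.float64(254.5), np.float64(0.71)), (np.float64(283.0), np.float64(0.37))] down: [np.float64(109.0), np.float64(190.5), np.float64(229.5)]
(0, 1) 0.0455 edges z(mm), strength: [] down: [np.float64(84.5)]
top [([395.6, 215.2], 0.64, array([ 0.4295, -0.1634,  0.095 ]))]
side [([270.4, 158.3], 0.56, array([ 0.4373, -0.1693,  0.095 ]))]
[-0.37  0.28  0.36  1.77 -0.11  1.11  1.03] (array([0.481393  , 0.02334543, 0.30157635]), np.float64(146.9284930390062)) (array([ -1.24, -20.48,   0.17]), 'turn(z-down so sign flipped)', np.float64(-0.397), 'alt', np.float64(1.174), np.float64(-1.968))
```

>>> drive_tool:
  deltas:
    - [[0,0,0,0.12,0.4],[0,0,0,0.24,0.4],[0,0,0,0.36,0.4],[0,0,0,0.48,0.4],[0,0,0,0.6,0.4]]

```text
t: 53.58
ee_pos: [0.4813, 0.023, 0.3016]
orientation: [-1.753, -2.607, 0.001]
contact_force: [0.5, -0.9, -0.4]
width: 0.404
grasp_force: 0.0
```

>>> drive_tool:
  deltas:
    - [[0,0,0,0.12,0.4],[0,0,0,0.24,0.4],[0,0,0,0.36,0.4],[0,0,0,0.48,0.4],[0,0,0,0.574,0.4]]

```text
t: 54.0
ee_pos: [0.4813, 0.0231, 0.3016]
orientation: [2.418, 2.005, -0.001]
contact_force: [0.1, -0.5, 0.8]
width: 0.399
grasp_force: 0.0
```

>>> drive_tool:
  deltas:
    - [[-4,-0.5,2,0,0.4],[-8,-1,4,0,0.4],[-12,-1.5,5,0,0.4],[-16,-2,5,0,0.4],[-18.5,-2.5,5,0,0.4]]

```text
t: 54.42
ee_pos: [0.4215, -0.1579, 0.2512]
orientation: [-2.416, -2.008, 0.005]
contact_force: [1.5, 0.4, -0.3]
width: 0.402
grasp_force: 0.0
```

>>> drive_tool:
  deltas:
    - [[0,0,3,0,0.4],[0,0,6,0,0.4],[0,0,6,0,0.4],[0,0,6,0,0.4]]

```text
t: 54.75
ee_pos: [0.4223, -0.1547, 0.1912]
orientation: [-2.412, -2.009, 0.004]
contact_force: [0.3, -0.5, 0.4]
width: 0.403
grasp_force: 0.0
```

```bash
python3 nxt.py .4235 -.156 .076 -.183
```

```text
[-0.14  0.4   0.61  2.02 -0.31  0.82  0.47] (array([ 0.42226613, -0.15465813,  0.19119257]), np.float64(79.58381066753215)) (array([-0.11,  0.19, 11.52]), 'turn(z-down so sign flipped)', np.float64(0.001), 'alt', np.float64(1.572), np.float64(-1.57))
```

Descend, grip the handle and push shut gently.

>>> drive_tool:
  deltas:
    - [[0,0.1,4,0,0.4],[0,0.1,7.5,0,0.4],[0,0.1,10,0,0.4],[0,0.1,11.5,0,0.4],[0,0.1,11.5,0,0.4]]

```text
t: 55.17
ee_pos: [0.4237, -0.1545, 0.0758]
orientation: [-2.411, -2.01, 0.002]
contact_force: [0.1, -0.1, 0.1]
width: 0.398
grasp_force: 0.0
```

>>> drive_tool:
  deltas:
    - [[0,0,0,0,0],[0,0,0,0,0],[0,0,0,0,0],[0,0,0,0,0],[0,0,0,0,0]]

```text
t: 55.58
ee_pos: [0.4272, -0.1562, 0.0785]
orientation: [2.409, 2.006, 0.007]
contact_force: [3.2, -0.1, -0.6]
width: 0.113
grasp_force: 20.0
```

>>> drive_tool:
  deltas:
    - [[0,1.5,0,0,0],[0,3.5,0,0,0],[0,5.5,0,0,0],[0,7.5,0,0,0],[0,9,0,0,0]]

```text
t: 56.0
ee_pos: [0.5132, -0.1722, 0.0785]
orientation: [2.414, 2.009, 0.001]
contact_force: [-2.0, 0.1, 5.6]
width: 0.113
grasp_force: 20.0
```

>>> drive_tool:
  deltas:
    - [[0,2,0,0,0],[0,4,0,0,0],[0,6,0,0,0],[0,7,0,0,0],[0,7,0,0,0]]

```text
t: 56.42
ee_pos: [0.5842, -0.1855, 0.0786]
orientation: [2.409, 2.007, 0.004]
contact_force: [1.6, 0.5, 4.0]
width: 0.112
grasp_force: 20.0
```

>>> drive_tool:
  deltas:
    - [[0,0.2,0,0,0],[0,0.4,0,0,0],[0,0.6,0,0,0],[0,0.6,0,0,0],[0,0.6,0,0,0]]

```text
t: 56.83
ee_pos: [0.586, -0.1858, 0.0786]
orientation: [2.415, 2.008, 0.001]
contact_force: [-0.1, -0.2, 5.6]
width: 0.11
grasp_force: 20.0
```

>>> drive_tool:
  deltas:
    - [[0,0.2,0,0,0],[0,0.4,0,0,0],[0,0.4,0,0,0],[0,0.4,0,0,0]]

```text
t: 57.17
ee_pos: [0.5894, -0.1864, 0.0785]
orientation: [-2.415, -2.008, -0.0]
contact_force: [-1.4, 0.7, 6.1]
width: 0.111
grasp_force: 20.0
```

>>> drive_tool:
  deltas:
    - [[0,0.2,0,0,0],[0,0.4,0,0,0],[0,0.4,0,0,0],[0,0.4,0,0,0]]

```text
t: 57.5
ee_pos: [0.5893, -0.1863, 0.0785]
orientation: [-2.41, -2.002, 0.006]
contact_force: [-8.5, 3.2, 12.4]
width: 0.112
grasp_force: 20.0
```

>>> drive_tool:
  deltas:
    - [[0,0,0,0,0.4],[0,0,0,0,0.4],[0,0,0,0,0.4],[0,0,0,0,0.4]]

```text
t: 57.83
ee_pos: [0.5942, -0.1867, 0.0769]
orientation: [-2.414, -2.009, 0.0]
contact_force: [-0.4, -0.6, 1.4]
width: 0.35
grasp_force: 0.0
```

>>> drive_tool:
  deltas:
    - [[0,-0.4,-2,0,0.4],[0,-0.4,-5,0,0.4],[0,-0.4,-9,0,0.4],[0,-0.4,-13,0,0.4],[0,-0.4,-16,0,0.4]]

```text
t: 58.25
ee_pos: [0.5912, -0.1869, 0.2402]
orientation: [2.413, 2.007, 0.002]
contact_force: [0.7, -0.7, -0.4]
width: 0.398
grasp_force: 0.0
```

>>> drive_tool:
  deltas:
    - [[0,-4,0,0,0.4],[0,-8,0,0,0.4],[0,-12,0,0,0.4],[0,-12,0,0,0.4],[0,-12,0,0,0.4]]

```text
t: 58.67
ee_pos: [0.4698, -0.1638, 0.2369]
orientation: [-2.415, -2.005, -0.0]
contact_force: [0.8, -0.2, 0.5]
width: 0.401
grasp_force: 0.0
```

```bash
python3 prof.py .645 .329 -.08 .29|head -2
python3 - <<'E'
from h import *
S=snaps("top","side")
for c in S: print(c,[(l["location"],round(l["score"],2),unproj(S[c],l["location"],.095).round(4)) for l in nets.landmark_of(c,"drawer_handle")])
cv2.imwrite("pics/end.png",np.vstack([S["side"]["image"][80:380,80:560]])[:,:,::-1])
E
```

```text
(1, 0) 0.033 edges z(mm), strength: [(np.float64(133.0), np.float64(2.05)), (np.float64(174.5), np.float64(2.27)), (np.float64(216.0), np.float64(2.41)), (np.float64(259.5), np.float64(2.59))] down: [np.float64(107.0), np.float64(146.5), np.float64(187.0), np.float64(228.0), np.float64(270.0)]
(1, 0) 0.0455 edges z(mm), strength: [(np.float64(93.5), np.float64(2.69))] down: []
top [([404.6, 157.1], 0.95, array([ 0.5958, -0.1955,  0.095 ]))]
side [([222.4, 188.4], 0.62, array([ 0.6003, -0.1968,  0.095 ]))]
```

View pics/end.png

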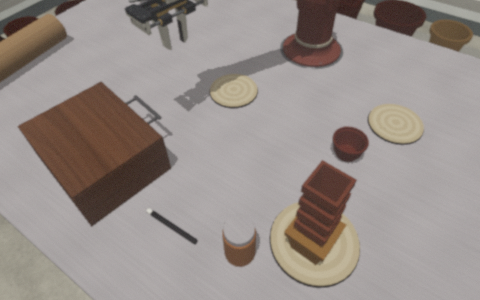

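The picture shows the four-pot stack standing upright in the glazed pot, which is still on the mat at about (315, 225). The drawer is shut, and the tea jar, marker and round pot are where they started.

```bash
python3 -c "
from bench import ctrl
print(ctrl.job_done())"
```

```text
the job is handed in; nothing more can be done
None
```

The job is handed in: all four training pots are nested upright in the glazed pot, with collar gaps of about 19.5 to 23.5 mm by my camera estimate; the glazed pot is still on the mat, the tea jar, marker and round pot are where they were, and the drawer was pushed to its stop.

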